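Square the tile stack and hold the feeder's key switch on

ROBOT

A 6-joint arm with a two-finger parallel gripper is mounted at the origin on the work surface. World frame = base frame: x ahead of the robot, y to its left, z up, the work surface at z = 0. Lengths are in mm, angles in degrees, forces in N, time in s.
With the tool pointing down it reaches from about 300 to 850 mm from the base axis. Payload 4.2 kg.
Tool frame: the origin (TCP) lies at the very end of the fingers, on their centre line; the grasp point (between the pads) lies 19 mm behind it; z points along the fingers, y is the direction in which the jaws open and shut (so a half turn about z gives the same grasp; the last joint's range is limited). The gripper opens to 91 mm and grips with 3 to 60 N. Pads are 32 mm wide; open, the fingers measure 118 mm over their backs; the gripper's body (76 mm by 178 mm) begins 60 mm behind the grasp point.
Start: joints at [69.385, 18.312, 89.639, -0, 72.044, -1.146], TCP at [191.65, 542.141, 184.476] pointing down, gripper open.
Joint ranges: [-177.97, 177.97], [-48.28, 115.42], [12.27, 149.76], [-77.06, 257.06], [2.81, 150.46], [-146.56, 146.56]. Speed limits (degrees/s): [147.25, 147.25, 180, 180, 180, 180].

INTERFACE

Orientations are given as [roll, pitch, yaw] about the fixed x, y, z axes, in that order (R = Rz(yaw) Ry(pitch) Rx(roll)).
In Python, from workcell import telemetry, grab_frame, job gives the robot as it stands.
- The arm moves only by the tool drive_tool, never from a script. Its argument "moves" is a list of rows, each an object of numbers: "claw": the closure, from -1 (fully open) to 1 (shut); "dx", "dy", "dz": the shift along the tool's x, y, z in units of 20 mm (1.0 is 20 mm); "yaw": the turn about the tool's z in units of 0.15 rad (1.0 is 0.15 rad). In form: [{"claw": .., "dx": .., "dy": .., "dz": .., "yaw": ..}, ...]. A call has 1 to 5 rows; each row shifts and turns the pose as measured when the row begins, along the tool's axes as they then stand; what a row does not reach is not made up. A row lasts 1/8 s, in which the tool goes at most 62.5 mm and 10.7 degrees, less where a joint would pass 70% of its speed; a pose out of reach is approached as far as the arm can. A call with a number of a shift or a turn outside -1 to 1 is refused whole. A call with a gripper value outside its range is refused whole. The fingers move at their own pace and stop on an object; "grip_force" is the grip in N (left out, the last holds). Time passes only in rows, so rows that do not move let the fingers close. It gives the time, the measured TCP pose, the force and the opening at its end, in the units of the state.
- telemetry.state(): the state, without advancing time (a new reading comes with each control period).
- grab_frame(name): name is "side" or "top" or "wrist"; returns a dict with "color" (400x640x3 uint8, blue, green, red), "vertical_fov" (degrees; the focal length in pixels is half the picture's height over the tangent of half this angle, whatever the lens; pixels are square), "cx", "cy" (the principal point, pixels), "pose" (4x4, takes a point from camera to world coordinates). Camera axes: x right, y down, z forward; pixel columns grow to the right and rows downward; lengths in mm; the calibration is good to about 2 mm. The wrist camera is an equidistant fisheye: a pixel r from the principal point sees the ray r / f radians off the axis. A picture is of the moment at which its call begins. There is no depth.
- job.job_done(): hands the job in, once; it reports no verdict.
The state is a dict: "time_s": time; "qpos": joint angles; "qvel": joint speeds; "effort": joint torques, N m; "ee_pos": TCP position; "ee_rot": TCP orientation; "force": force on the tool from outside, world axes, zero at the start; "torque": the same for the moment, N m; "gripper_width": finger opening in mm.
Only numpy, scipy, OpenCV 4.12 (cv2) and the standard library are available. Lean on these libraries where they do the work, as an engineer would, in place of code of your own. Each camera call takes 0.05 s, during which the arm holds its last target.

TASK

Get the tile feeder running: first tap or nudge the four loose tiles on its platform into one neat stack with edges flush, leaving them there. Then take the square-headed key out of the key block (leave the round-headed one standing), push it fully home in the key switch, easing it past the sticky pins, and turn it a quarter turn clockwise seen from above. The switch springs back, so finish while still gripping the key and holding it turned.

Things in the scene. Friction and masses are not known exactly. Their poses are not given: they have to be found in the camera images.
- tile1_mid (a point): centre of a pale fired clay tile, 45 x 45 x 6 mm, the lowest of the stack of four on the feeder's platform; x and y run along its edges, z up
- tile2_mid (a point): centre of a pale fired clay tile, 45 x 45 x 6 mm, the second from below of the stack of four on the feeder's platform; x and y run along its edges, z up
- tile3_mid (a point): centre of a pale fired clay tile, 45 x 45 x 6 mm, the third from below of the stack of four on the feeder's platform; x and y run along its edges, z up
- tile4_mid (a point): centre of a pale fired clay tile, 45 x 45 x 6 mm, the topmost of the stack of four on the feeder's platform; x and y run along its edges, z up
- platform (a point): centre of the top face of the tile feeder's platform, a dark steel block 32 x 32 mm, top 26 mm above the table; the tiles overhang it all round and lie loose on it, up to 6 mm off its centre and turned up to 0.1 rad; a push from one side with a flat finger turns a tile flush with it, a plain squeeze does not. x and y run along its edges
- key_grip (a point): middle of the grip of the square-headed steel key. Its flat head is 30 mm wide (along x), 10 mm thick (along y) and reaches from 16 mm below this point to 12 mm above. Below it a round 6 mm shank leads to a flat bit 18 mm wide (x), 5 mm thick (y), 12 mm high, slightly narrower at the foot; the bit's lower end is 54 mm below this point. Half a turn about z makes no difference. 45 g
- roundkey_mid (a point): middle of the head of the other key, a round disc 30 mm across and 10 mm thick, standing in the other slot of the key block; it has a narrower bit and is not used
- keyhole (a point): centre of the keyhole slot, 20 mm long along x and 7 mm wide along y, chamfered, z up, level with the raised steel plate (40 x 40 mm) on the switch box. The key goes straight down, bit along x; from 11 mm depth two sticky sprung pins pinch it: push with some newtons and wiggle slightly along y. It bottoms at 25 mm depth (key_grip 29 mm above this point) and can turn only below 22 mm
- cylinder (a joint): turn of the lock cylinder in rad: 0 at rest (slot in line with the keyhole's x), grows clockwise seen from above, stop at 1.65; the key has about 0.15 rad of play in it; a spring drives it back to 0 with 0.02 N m at rest and 0.15 N m at a quarter turn
- tile1: the same tile as tile1_mid; origin at the centre of its underside
- tile2: the same tile as tile2_mid; origin at the centre of its underside
- tile3: the same tile as tile3_mid; origin at the centre of its underside
- tile4: the same tile as tile4_mid; origin at the centre of its underside
- key: the square-headed key; origin at the lower end of its bit, z up towards the head
- feeder: tile feeder: flat aluminium base plate 110 x 110 x 6 mm, origin under its centre, the platform in its middle; a grey pusher housing 30 mm high and a low steel pusher stand beyond its +x edge, from 86 mm off the centre
- switchbox: grey key switch box, 110 x 110 mm, 70 mm high, keyhole plate in the middle of its top 72 mm above the table; origin under its centre
- keyblock: wooden key block 130 (x) x 50 (y) x 34 mm, origin under its centre; two slots along its x, 32 mm either side of the centre, each holding a key upright, bit 24 mm deep; which key is in which slot varies
Not all that is in view belongs to the job. What is shaped like the tile3 but green or turquoise is not meant.

How it is judged (in metres and radians):
On the way, in this order (a step that is already met when the one before it is completed fails the run):
1. the four tiles are stacked flush on the platform and no longer touched (horizontal distance between tile1_mid and tile2_mid below 0.003 m and horizontal distance between tile1_mid and tile3_mid below 0.003 m and horizontal distance between tile1_mid and tile4_mid below 0.003 m and angle between the x axis of tile1_mid and the x axis of tile2_mid, either way round below 0.08 rad and angle between the x axis of tile1_mid and the x axis of tile3_mid, either way round below 0.08 rad and angle between the x axis of tile1_mid and the x axis of tile4_mid, either way round below 0.08 rad and z of tile4_mid in the frame of platform above 0.019 m and horizontal distance between tile1_mid and platform below 0.015 m and angle between tile4_mid's own z axis and vertical below 0.1 rad and contact force between the fingers and tile1 below 0.2 N and contact force between the fingers and tile2 below 0.2 N and contact force between the fingers and tile3 below 0.2 N and contact force between the fingers and tile4 below 0.2 N), for 0.3 s.
2. the square-headed key is fully home in the keyhole, not yet turned (horizontal distance between key_grip and keyhole below 0.006 m and z of key_grip in the frame of keyhole below 0.0318 m and angle between key_grip's own z axis and vertical below 0.15 rad and value of joint cylinder below 0.4 rad), for 0.05 s.
3. the key is turned a quarter clockwise (horizontal distance between key_grip and keyhole below 0.006 m and z of key_grip in the frame of keyhole below 0.0318 m and angle between key_grip's own z axis and vertical below 0.15 rad and value of joint cylinder above 1.25 rad), for 0.3 s.
At the end, for the whole second after the job is handed in: Fingers still grip the square-headed key, home in the keyhole (within 2.8 mm of its seat, upright within 0.15 rad), turned 1.25 rad or more clockwise; four tiles on the platform, lowest within 15 mm of its centre, the others within 3 mm and 0.08 rad of the lowest (all of step 3 and horizontal distance between tile1_mid and tile2_mid below 0.003 m and horizontal distance between tile1_mid and tile3_mid below 0.003 m and horizontal distance between tile1_mid and tile4_mid below 0.003 m and angle between the x axis of tile1_mid and the x axis of tile2_mid, either way round below 0.08 rad and angle between the x axis of tile1_mid and the x axis of tile3_mid, either way round below 0.08 rad and angle between the x axis of tile1_mid and the x axis of tile4_mid, either way round below 0.08 rad and z of tile4_mid in the frame of platform above 0.019 m and horizontal distance between tile1_mid and platform below 0.015 m and angle between tile4_mid's own z axis and vertical below 0.1 rad and contact force between the fingers and key above 1 N); the arm keeps its last pose, push and grip.
It fails at once if the round-headed key is disturbed (moved over 30 mm) (distance of roundkey_mid from where it was at the start of the episode above 0.03 m).
It also fails if it takes over 72 s, if anything falls off the work surface, if the arm or the gripper's body presses on something with over 40 N, if the wrist force passes 120 N, or if a joint passes its speed limit or range.

## Working session

There is one attempt and no reset: what is moved stays moved. The work goes in short steps, Python scripts to look and compute and a tool call to move; the robot and the scene stay as the last step left them, time stands still between calls to the robot, and variables do not carry over. Pictures are saved under pics/ and viewed, and the job is handed in when it is done.

Besides the shell and the picture viewer there is one more tool, called after "Call:" as name(argument=value, ...), one argument or row to a line, values as JSON. drive_tool: Moves the arm, as the interface text tells. Its arguments: {"type":"object","properties":{"moves":{"type":"array"},"grip_force":{"type":"number"}},"required":["moves"]}

```bash
ls; mkdir -p pics
python3 - <<'E'
from workcell import telemetry, grab_frame
import cv2
print(telemetry.state())
for n in ["side","top","wrist"]:
    f=grab_frame(n); cv2.imwrite(f"pics/{n}0.png",f["color"]); print(n,f["vertical_fov"],f["cx"],f["cy"],f["pose"])
E
```

```text
pics
{'time_s': 0.0, 'qpos': array([ 6.93863780e+01,  1.83504736e+01,  8.97066337e+01, -8.27266623e-04,
        7.20427699e+01, -1.14532071e+00]), 'qvel': array([0.18694652, 0.02150641, 0.03309711, 0.00489797, 0.10591505,
       0.09884201]), 'effort': array([-6.62474577e-04, -4.12459087e+01, -2.31974941e+01,  7.27334619e-02,
        4.55583993e-02, -1.76992999e-04]), 'ee_pos': array([191.44196346, 541.60590214, 183.63048049]), 'ee_rot': array([-1.79900127e+02, -1.21000784e-03,  1.60531953e+02]), 'force': array([ 1.35961795, -0.52967827, -0.04287832]), 'torque': array([-0.00254893,  0.02026936, -0.00405976]), 'gripper_width': 91.26191683372599}
side 56.85065525471832 321.74655237639246 200.87398507445482 [[ 7.81034066e-01 -4.03157119e-01  4.76917315e-01  1.00362276e+02]
 [-6.24382528e-01 -5.18197618e-01  5.84480699e-01 -4.45426951e+02]
 [ 1.14998623e-02 -7.54278176e-01 -6.56454254e-01  6.55065402e+02]
 [ 0.00000000e+00  0.00000000e+00  0.00000000e+00  1.00000000e+00]]
top 46.21233617061853 319.38397622894973 204.66845260379262 [[-9.79800918e-03 -9.97589658e-01  6.86940570e-02  4.36149334e+02]
 [-9.99951898e-01  9.74409727e-03 -1.11985250e-03  5.82751541e+01]
 [ 4.47791696e-04 -6.87017250e-02 -9.97637145e-01  1.05036140e+03]
 [ 0.00000000e+00  0.00000000e+00  0.00000000e+00  1.00000000e+00]]
wrist 65.70646984690485 316.9840483852264 201.00266124252943 [[ 3.34207092e-01  9.06870367e-01  2.56693895e-01  1.19449214e+02]
 [ 9.42499223e-01 -3.21308956e-01 -9.19552588e-02  5.67471709e+02]
 [-9.13451679e-04  2.72665897e-01 -9.62108349e-01  3.84957886e+02]
 [ 0.00000000e+00  0.00000000e+00  0.00000000e+00  1.00000000e+00]]
```

View pics/top0.png

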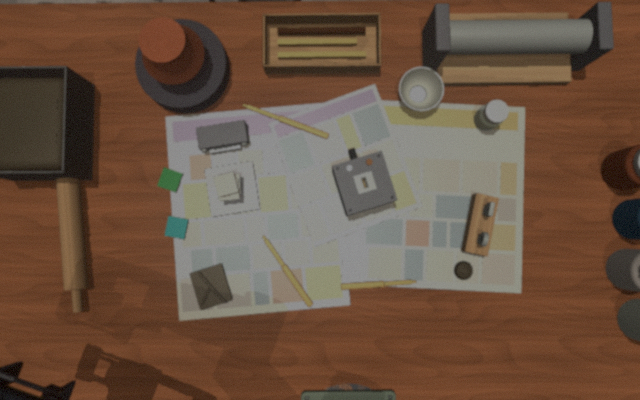

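View pics/side0.png

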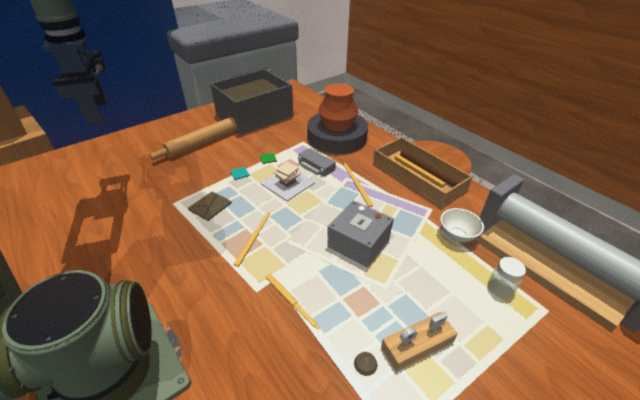

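View pics/wrist0.png

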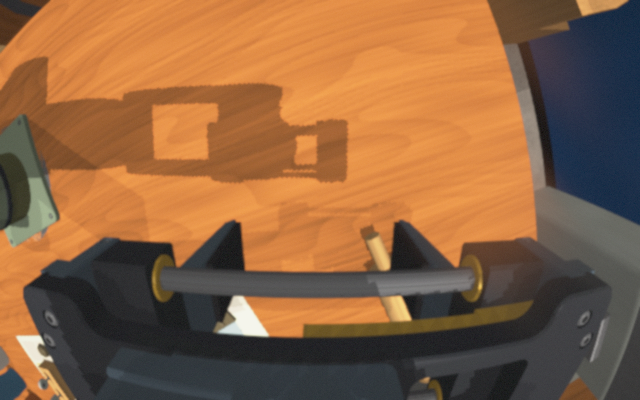

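Top view: the feeder with its pale tiles is near (230,187), the key switch near (365,183) and the key block near (481,225) with heads at (490,209) and (483,239). Lookalikes for the tiles are the green one (170,180) and the turquoise one (176,228), neither of them wanted. Next I take enlarged crops.

```bash
cat > h.py <<'E'
import numpy as np, cv2
from workcell import telemetry, grab_frame
def focal(f): return 200/np.tan(np.radians(f["vertical_fov"]/2))
def ray(f,u,v,fish=False):
    F=focal(f); x=(u-f["cx"]);y=(v-f["cy"])
    if fish:
        r=np.hypot(x,y); th=r/F; s=np.sin(th)/max(r,1e-9); d=np.array([x*s,y*s,np.cos(th)])
    else: d=np.array([x/F,y/F,1.])
    P=f["pose"]; return P[:3,3],P[:3,:3]@d
def onz(f,u,v,z,fish=False):
    o,d=ray(f,u,v,fish); return o+d*(z-o[2])/d[2]
def proj(f,p,fish=False):
    P=f["pose"]; c=P[:3,:3].T@(np.asarray(p,float)-P[:3,3]); F=focal(f)
    if fish:
        r=np.hypot(c[0],c[1]); th=np.arctan2(r,c[2]); return f["cx"]+F*th*c[0]/r, f["cy"]+F*th*c[1]/r
    return f["cx"]+F*c[0]/c[2], f["cy"]+F*c[1]/c[2]
def crop(f,u0,v0,u1,v1,s,name):
    c=cv2.resize(f["color"][v0:v1,u0:u1],None,fx=s,fy=s,interpolation=cv2.INTER_CUBIC)
    c=cv2.convertScaleAbs(c,alpha=1.3,beta=10)
    for u in range((u0+9)//10*10,u1,10):
        cv2.line(c,(int((u-u0+.5)*s),0),(int((u-u0+.5)*s),6),(0,0,255),1); cv2.putText(c,str(u),(int((u-u0+.5)*s)-10,18),0,.4,(0,0,255),1)
    for v in range((v0+9)//10*10,v1,10):
        cv2.line(c,(0,int((v-v0+.5)*s)),(6,int((v-v0+.5)*s)),(0,0,255),1); cv2.putText(c,str(v),(8,int((v-v0+.5)*s)+4),0,.4,(0,0,255),1)
    cv2.imwrite("pics/"+name+".png",c)
E
python3 - <<'E'
from h import *
f=grab_frame("top")
crop(f,190,115,270,215,6,"t_feed")
crop(f,325,140,405,220,7,"t_sw")
crop(f,450,185,510,265,7,"t_kb")
f=grab_frame("side")
crop(f,255,140,345,205,8,"s_feed")
crop(f,370,295,470,375,7,"s_kb")
crop(f,315,185,405,275,6,"s_sw")
E
```

```text
(no output)
```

View pics/t_feed.png

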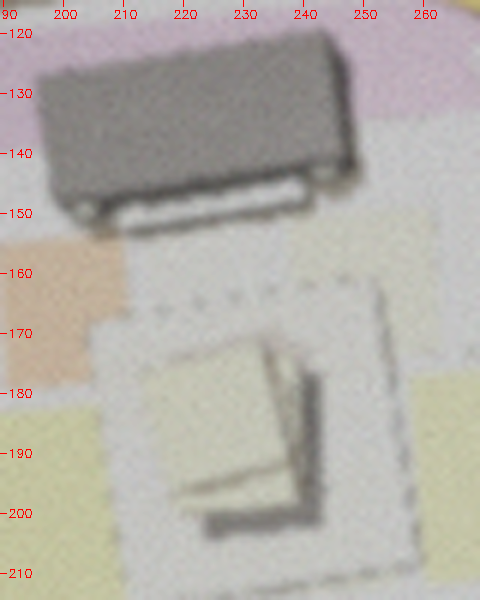

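View pics/t_sw.png

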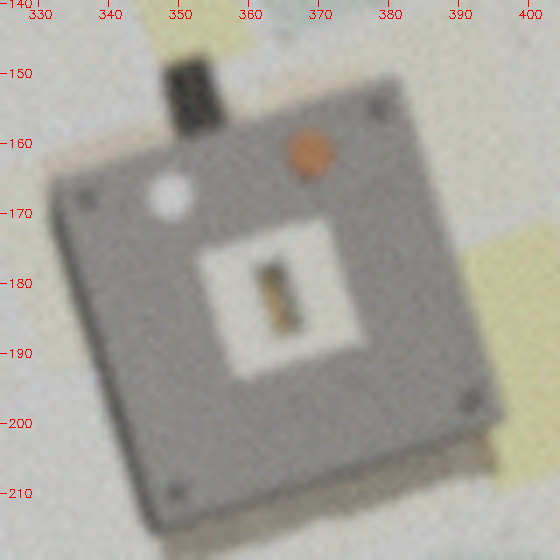

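View pics/t_kb.png

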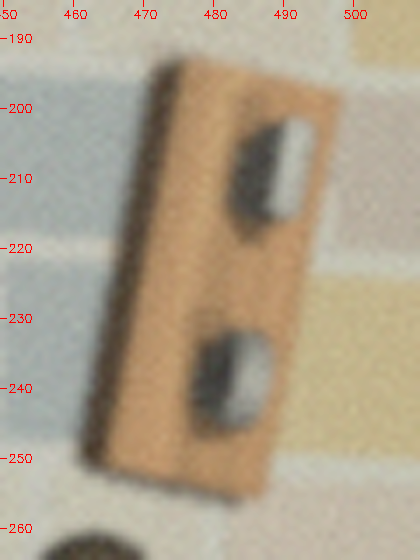

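View pics/s_feed.png

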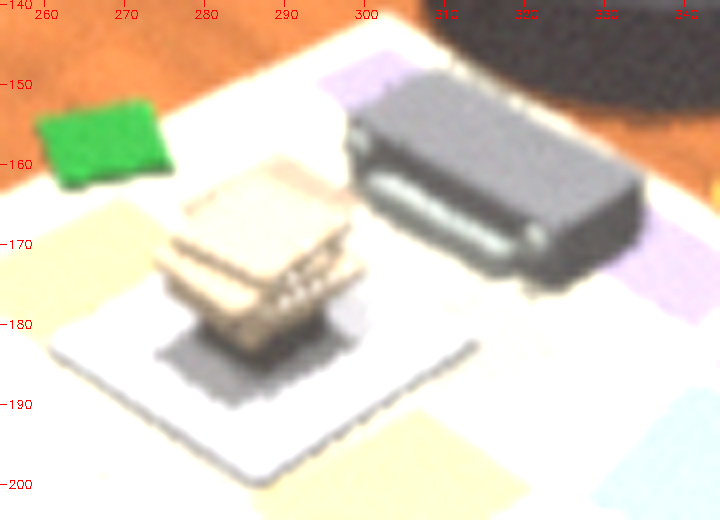

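View pics/s_kb.png

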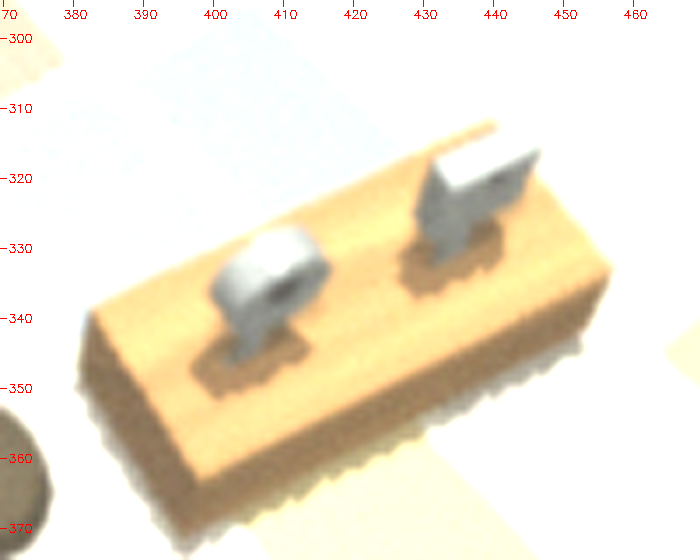

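View pics/s_sw.png

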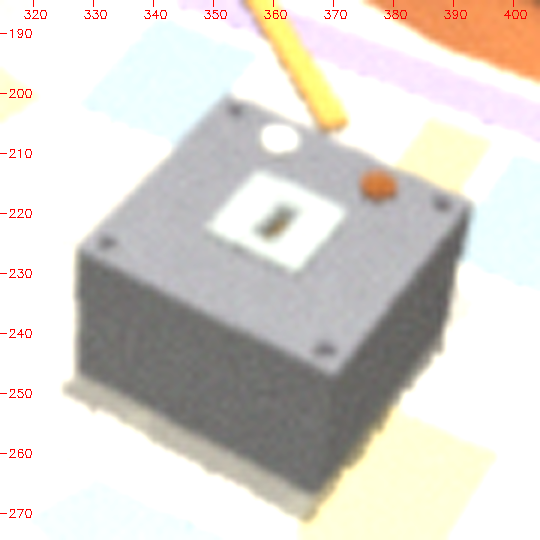

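Crops: the flat square head at top (488,209) / side (438,325) is the wanted key. The round disc at top (483,239) / side (408,337) stays. The keyhole slot is at top (364.5,182), running from (363,177) to (366,187).

Run:
```python
from h import *
f=grab_frame("top"); s=grab_frame("side")
def show(n,pts,z,fr=f):
    P=np.array([onz(fr,u,v,z)[:2] for u,v in pts]); print(n,P.round(1).tolist(),"mean",P.mean(0).round(1)); return P
def edges(P):
    for i in range(len(P)):
        d=P[(i+1)%len(P)]-P[i]; print("   len %.1f ang %.1f"%(np.hypot(*d),np.degrees(np.arctan2(d[1],d[0]))))
P=show("feedbase",[(205,168),(252,160.5),(259.5,208.5),(211,216)],6);edges(P)
P=show("housing",[(196,126.5),(243,119.5),(246,141.5),(200,148)],30);edges(P)
P=show("toptile",[(213.5,177),(233.5,170.5),(239,191.5),(219,197)],50);edges(P)
P=show("plate",[(353,175.5),(371,171),(377,188.5),(359,193.5)],72);edges(P)
P=show("boxtop",[(332,166),(382,151),(396,199),(347,215)],70);edges(P)
P=show("slot",[(363,177),(366,187)],72);edges(P)
P=show("slot side",[(357,222.5),(364,217.5)],72,s)
P=show("plate side",[(348.5,221),(358,213),(372,220),(363,229.5)],72,s);edges(P)
P=show("kb",[(475,193),(498,197.5),(487,255.5),(464,250.5)],34);edges(P)
P=show("kb side",[(382.5,339),(440,312),(456.5,333),(398,363)],34,s);edges(P)
# square key head top z = 34-24+54+12=76
P=show("sqkey",[(491.5,202),(488.5,216),],76);edges(P)
P=show("sqkey quad",[(490.5,202),(495,202.5),(492,216),(488,216)],76);edges(P)
P=show("sqkey side",[(431.5,316.5),(441,310.5),(446.5,316),(435.5,322.5)],76,s);edges(P)
```

```text
feedbase [[593.1, 313.1], [609.0, 207.6], [500.8, 190.8], [485.1, 299.0]] mean [547.  252.6]
   len 106.7 ang -81.4
   len 109.5 ang -171.2
   len 109.3 ang 98.3
   len 108.9 ang 7.5
housing [[682.0, 327.7], [696.7, 224.0], [647.4, 217.4], [633.9, 318.5]] mean [665.  271.9]
   len 104.7 ang -81.9
   len 49.7 ang -172.3
   len 102.1 ang 97.6
   len 48.9 ang 10.8
toptile [[566.8, 284.0], [580.5, 241.1], [535.0, 229.1], [523.6, 271.9]] mean [551.5 256.5]
   len 45.0 ang -72.4
   len 47.0 ang -165.3
   len 44.3 ang 104.9
   len 44.9 ang 15.5
plate [[564.3, -14.1], [573.4, -52.0], [536.3, -64.0], [526.2, -26.1]] mean [550. -39.]
   len 39.1 ang -76.4
   len 39.0 ang -162.2
   len 39.3 ang 105.0
   len 39.9 ang 17.5
boxtop [[585.1, 29.8], [616.0, -76.3], [514.0, -103.7], [481.4, -0.4]] mean [549.1 -37.6]
   len 110.4 ang -73.7
   len 105.7 ang -164.9
   len 108.3 ang 107.5
   len 108.0 ang 16.2
slot [[560.9, -35.0], [539.7, -41.0]] mean [550.3 -38. ]
   len 22.0 ang -164.3
   len 22.0 ang 15.7
slot side [[540.3, -33.2], [564.1, -31.0]] mean [552.2 -32.1]
plate side [[528.4, -17.7], [563.6,
[... 297 characters left out ...]
6 ang 77.2
   len 127.5 ang -12.6
kb side [[401.9, -254.4], [528.0, -283.9], [516.4, -329.9], [391.2, -301.5]] mean [ 459.3 -292.4]
   len 129.5 ang -13.2
   len 47.5 ang -104.1
   len 128.4 ang 167.2
   len 48.3 ang 77.2
sqkey [[505.3, -301.7], [476.2, -294.4]] mean [ 490.7 -298. ]
   len 30.0 ang 166.0
   len 30.0 ang -14.0
sqkey quad [[505.3, -299.6], [504.2, -308.9], [476.1, -301.7], [476.2, -293.4]] mean [ 490.5 -300.9]
   len 9.4 ang -96.9
   len 29.0 ang 165.5
   len 8.3 ang 89.4
   len 29.8 ang -12.0
sqkey side [[479.9, -291.2], [502.9, -294.0], [501.6, -307.0], [476.0, -303.0]] mean [ 490.1 -298.8]
   len 23.2 ang -7.0
   len 13.1 ang -95.9
   len 25.9 ang 171.1
   len 12.4 ang 71.8
```

The key is at about (491,-300) yaw -12.7°, the switch at (550,-38) yaw 16.4° and the feeder at (547,252.6) yaw 8.3°. The sizes and heights match the description. I head over the feeder first.

Add to h.py:
```python
def togo(x,y,z,yaw,q=True):
    s=telemetry.state(); p=s["ee_pos"]; a=np.radians(s["ee_rot"][2])
    d=np.array([x,y])-p[:2]
    dyaw=(yaw-s["ee_rot"][2]+180)%360-180
    print("t%.2f pos %s rot %s F %s T %s w %.1f q6 %.0f"%(s["time_s"],p.round(1),s["ee_rot"].round(1),s["force"].round(1),s["torque"].round(2),s["gripper_width"],s["qpos"][5]))
    print("dx %.3f dy %.3f dz %.3f yaw %.3f"%((d@[np.cos(a),np.sin(a)])/20,(d@[np.sin(a),-np.cos(a)])/20,(p[2]-z)/20,-np.radians(dyaw)/.15))
```

```text
(no output)
```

Call:
drive_tool(
  moves=[
    {"claw": -1,"dx": -1,"dy": -0.35,"dz": 0,"yaw": 0},
    {"claw": -1,"dx": -1,"dy": -0.35,"dz": 0,"yaw": 0},
    {"claw": -1,"dx": -1,"dy": -0.35,"dz": 0,"yaw": 0},
    {"claw": -1,"dx": -1,"dy": -0.35,"dz": 0,"yaw": 0},
    {"claw": -1,"dx": -1,"dy": -0.35,"dz": 0,"yaw": 0},
  ],
  grip_force=5,
)

```text
time_s: 0.98
ee_pos: [279.7, 470.2, 184.3]
ee_rot: [-179.9, 0.1, 160.6]
force: [0.6, 0.5, -1.0]
gripper_width: 91.4
```

Call:
drive_tool(
  moves=[
    {"claw": -1,"dx": -1,"dy": -0.36,"dz": 0,"yaw": 0},
    {"claw": -1,"dx": -1,"dy": -0.36,"dz": 0,"yaw": 0},
    {"claw": -1,"dx": -1,"dy": -0.36,"dz": 0,"yaw": 0},
    {"claw": -1,"dx": -1,"dy": -0.36,"dz": 0,"yaw": 0},
    {"claw": -1,"dx": -1,"dy": -0.36,"dz": 0,"yaw": 0},
  ],
)

```text
time_s: 1.6
ee_pos: [368.5, 394.2, 185.1]
ee_rot: [-179.8, 0.3, 160.4]
force: [-0.0, 0.4, -0.1]
gripper_width: 90.9
```

Call:
drive_tool(
  moves=[
    {"claw": -1,"dx": -1,"dy": -0.36,"dz": 0,"yaw": 0},
    {"claw": -1,"dx": -1,"dy": -0.36,"dz": 0,"yaw": 0},
    {"claw": -1,"dx": -1,"dy": -0.36,"dz": 0,"yaw": 0},
    {"claw": -1,"dx": -1,"dy": -0.36,"dz": 0,"yaw": 0},
    {"claw": -1,"dx": -1,"dy": -0.36,"dz": 0,"yaw": 0},
  ],
)

```text
time_s: 2.22
ee_pos: [455.8, 317.1, 186.3]
ee_rot: [-179.7, 0.4, 160.2]
force: [-0.2, 0.0, 0.8]
gripper_width: 91.1
```

Call:
drive_tool(
  moves=[
    {"claw": -1,"dx": -1,"dy": -0.36,"dz": 0,"yaw": 0},
    {"claw": -1,"dx": -0.5,"dy": -0.36,"dz": 0,"yaw": 0.5},
    {"claw": -1,"dx": 0,"dy": 0,"dz": 0,"yaw": 1},
    {"claw": -1,"dx": 0,"dy": 0,"dz": 0,"yaw": 1},
    {"claw": -1,"dx": 0,"dy": 0,"dz": 0,"yaw": 1},
  ],
)

```text
time_s: 2.85
ee_pos: [482.8, 283.5, 186.7]
ee_rot: [-179.8, 0.7, 128.8]
force: [-0.1, 0.4, 0.1]
gripper_width: 91.1
```

Run:
```python
from h import *
togo(548,254,130,100)
f=grab_frame("wrist"); cv2.imwrite("pics/w1.png",f["color"])
```

```text
t2.85 pos [482.8 283.5 186.7] rot [-179.8    0.7  128.8] F [-0.1  0.4  0.1] T [-0.02  0.02  0.02] w 91.1 q6 -9
dx -3.193 dy 1.615 dz 2.835 yaw 3.350
```

View pics/w1.png

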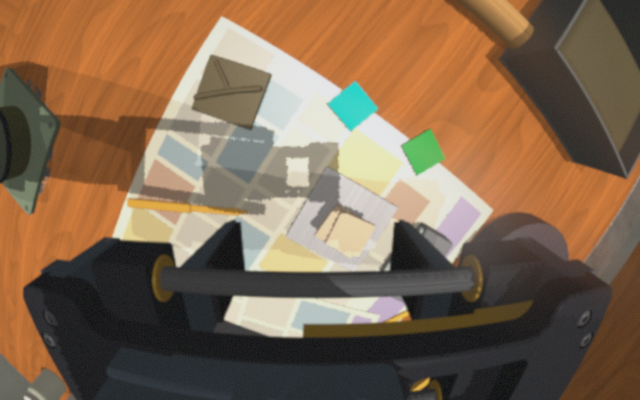

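The wrist picture shows the tiles at (347,240) with the green and turquoise ones at (423,152) and (352,106), outside the jaws' path. I go on and centre over the stack.

Call:
drive_tool(
  moves=[
    {"claw": -1,"dx": 0,"dy": 0,"dz": 0,"yaw": 1},
    {"claw": -1,"dx": 0,"dy": 0,"dz": 0,"yaw": 1},
    {"claw": -1,"dx": 0,"dy": 0,"dz": 0,"yaw": 1},
    {"claw": -1,"dx": 0,"dy": 0,"dz": 0,"yaw": 0.2},
    {"claw": -1,"dx": 0,"dy": 0,"dz": 0,"yaw": 0},
  ],
)

```text
time_s: 3.52
ee_pos: [483.7, 278.2, 186.9]
ee_rot: [179.8, 0.9, 100.7]
force: [0.5, 0.2, -0.1]
gripper_width: 90.8
```

Run:
```python
from h import *
togo(548,254,120,100)
```

```text
t3.52 pos [483.7 278.2 186.9] rot [179.8   0.9 100.7] F [ 0.5  0.2 -0.1] T [-0.09  0.06  0.06] w 90.8 q6 19
dx -1.789 dy 2.931 dz 3.347 yaw 0.086
```

Call:
drive_tool(
  moves=[
    {"claw": -1,"dx": -0.6,"dy": 0.95,"dz": 0.5,"yaw": 0},
    {"claw": -1,"dx": -0.6,"dy": 0.95,"dz": 0.7,"yaw": 0},
    {"claw": -1,"dx": -0.5,"dy": 0.9,"dz": 0.7,"yaw": 0},
    {"claw": -1,"dx": 0,"dy": 0,"dz": 0.3,"yaw": 0},
    {"claw": -1,"dx": 0,"dy": 0,"dz": 0,"yaw": 0},
  ],
)

```text
time_s: 4.15
ee_pos: [550.0, 251.8, 138.9]
ee_rot: [180.0, 0.9, 100.9]
force: [-0.3, 0.0, 0.0]
gripper_width: 91.0
```

Run:
```python
from h import *
togo(548,254,18,100)
f=grab_frame("wrist"); cv2.imwrite("pics/w2.png",f["color"])
```

```text
t4.15 pos [550.  251.8 138.9] rot [180.    0.9 100.9] F [-0.3  0.   0. ] T [-0.02  0.04 -0.02] w 91.0 q6 14
dx 0.127 dy -0.078 dz 6.046 yaw 0.103
```

View pics/w2.png

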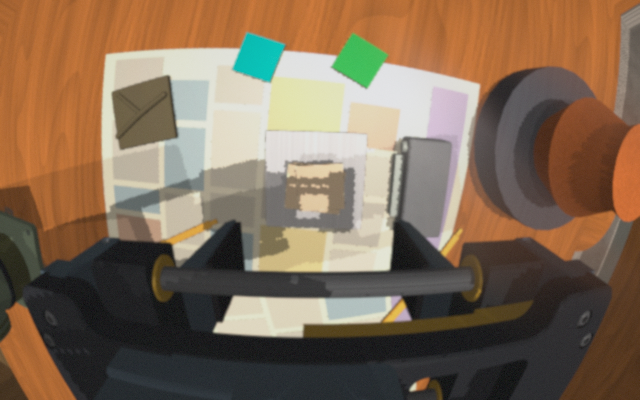

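Call:
drive_tool(
  moves=[
    {"claw": -1,"dx": 0.1,"dy": -0.05,"dz": 0.8,"yaw": 0},
    {"claw": -1,"dx": 0,"dy": 0,"dz": 1,"yaw": 0},
    {"claw": -1,"dx": 0,"dy": 0,"dz": 1,"yaw": 0},
    {"claw": -1,"dx": 0,"dy": 0,"dz": 1,"yaw": 0},
    {"claw": -1,"dx": 0,"dy": 0,"dz": 0.7,"yaw": 0},
  ],
)

```text
time_s: 4.82
ee_pos: [547.2, 254.8, 46.7]
ee_rot: [179.7, 0.8, 101.1]
force: [0.5, 0.2, -0.6]
gripper_width: 91.2
```

Run:
```python
from h import *
togo(548,254,18,100)
```

```text
t4.83 pos [547.2 254.8  46.7] rot [179.7   0.8 101.1] F [ 0.5  0.2 -0.6] T [-0.1   0.06  0.01] w 91.2 q6 14
dx -0.047 dy 0.033 dz 1.434 yaw 0.129
```

Call:
drive_tool(
  moves=[
    {"claw": -1,"dx": 0,"dy": 0,"dz": 0.7,"yaw": 0.1},
    {"claw": -1,"dx": 0,"dy": 0,"dz": 0.6,"yaw": 0},
    {"claw": -0.35,"dx": 0,"dy": 0,"dz": 0,"yaw": 0},
    {"claw": -0.35,"dx": 0,"dy": 0,"dz": 0,"yaw": 0},
    {"claw": -0.35,"dx": 0,"dy": 0,"dz": 0,"yaw": 0},
  ],
)

```text
time_s: 5.45
ee_pos: [547.2, 255.0, 19.1]
ee_rot: [179.7, 0.8, 100.2]
force: [0.6, 0.0, 0.7]
gripper_width: 64.0
```

Run:
```python
from h import *
togo(548,254,18,100)
f=grab_frame("wrist"); crop(f,200,120,440,300,3,"w3")
f=grab_frame("top"); crop(f,190,115,270,215,6,"t3")
f=grab_frame("side"); crop(f,255,120,345,205,8,"s3")
```

```text
t5.45 pos [547.2 255.   19.1] rot [179.7   0.8 100.2] F [0.6 0.  0.7] T [-0.05  0.08  0.01] w 64.0 q6 15
dx -0.057 dy 0.030 dz 0.054 yaw 0.027
```

View pics/w3.png

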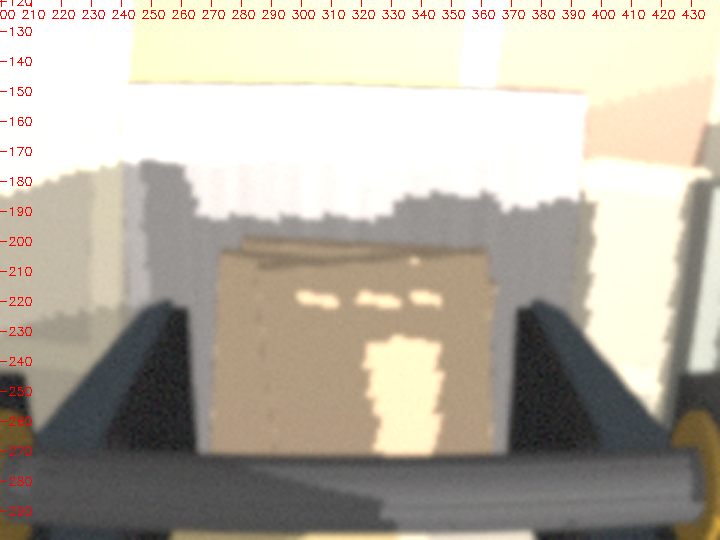

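View pics/s3.png

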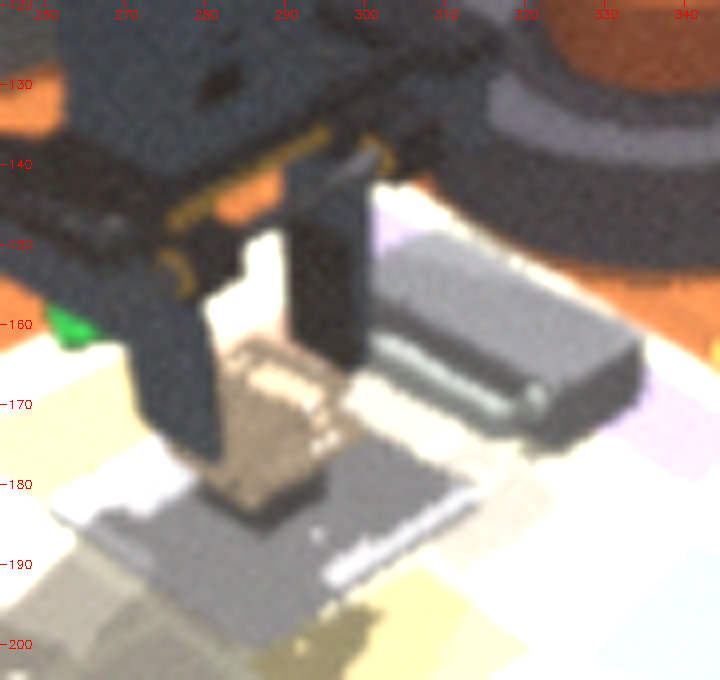

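Jaws straddle the stack (tiles at wrist x 272–362, jaws at 262 and 372). Narrowing, then gentle one-sided pushes either way.

Call:
drive_tool(
  moves=[
    {"claw": -0.2,"dx": 0,"dy": 0,"dz": 0.03,"yaw": 0},
    {"claw": -0.2,"dx": 0,"dy": 0,"dz": 0,"yaw": 0},
    {"claw": -0.2,"dx": 0,"dy": 0,"dz": 0,"yaw": 0},
    {"claw": -0.2,"dx": 0,"dy": 0.15,"dz": 0,"yaw": 0},
    {"claw": -0.2,"dx": 0,"dy": 0.15,"dz": 0,"yaw": 0},
  ],
)

```text
time_s: 6.22
ee_pos: [553.6, 256.2, 18.9]
ee_rot: [179.6, 0.8, 100.2]
force: [-0.0, -0.7, -1.0]
gripper_width: 54.8
```

Run:
```python
from h import *
togo(547,253,18,100)
```

```text
t6.22 pos [553.6 256.2  18.9] rot [179.6   0.8 100.2] F [-0.  -0.7 -1. ] T [-0.02  0.07  0.04] w 54.8 q6 15
dx -0.098 dy -0.351 dz 0.047 yaw 0.027
```

Call:
drive_tool(
  moves=[
    {"claw": -0.2,"dx": 0,"dy": 0.1,"dz": 0,"yaw": 0},
    {"claw": -0.2,"dx": 0,"dy": -0.2,"dz": 0,"yaw": 0},
    {"claw": -0.2,"dx": 0,"dy": -0.2,"dz": 0,"yaw": 0},
    {"claw": -0.2,"dx": 0,"dy": -0.2,"dz": 0,"yaw": 0},
    {"claw": -0.2,"dx": 0,"dy": -0.15,"dz": 0,"yaw": 0},
  ],
)

```text
time_s: 6.85
ee_pos: [540.1, 253.7, 18.7]
ee_rot: [179.7, 0.8, 100.2]
force: [0.5, 0.2, -0.1]
gripper_width: 54.8
```

Call:
drive_tool(
  moves=[
    {"claw": -0.12,"dx": 0,"dy": 0,"dz": 0,"yaw": 0},
    {"claw": -0.12,"dx": 0,"dy": 0.15,"dz": 0,"yaw": 0},
    {"claw": -0.12,"dx": 0,"dy": 0.15,"dz": 0,"yaw": 0},
    {"claw": -0.12,"dx": 0,"dy": 0.15,"dz": 0,"yaw": 0},
    {"claw": -0.12,"dx": 0,"dy": 0.15,"dz": 0,"yaw": 0},
  ],
)

```text
time_s: 7.48
ee_pos: [552.5, 256.0, 18.9]
ee_rot: [179.7, 0.8, 100.2]
force: [-0.6, -0.2, 0.1]
gripper_width: 51.3
```

Run:
```python
from h import *
togo(547,253,18,100)
f=grab_frame("wrist"); crop(f,200,120,440,300,3,"w4")
```

```text
t7.47 pos [552.5 256.   18.9] rot [179.7   0.8 100.2] F [-0.6 -0.2  0.1] T [-0.15  0.11  0.04] w 51.3 q6 15
dx -0.098 dy -0.295 dz 0.044 yaw 0.027
```

View pics/w4.png

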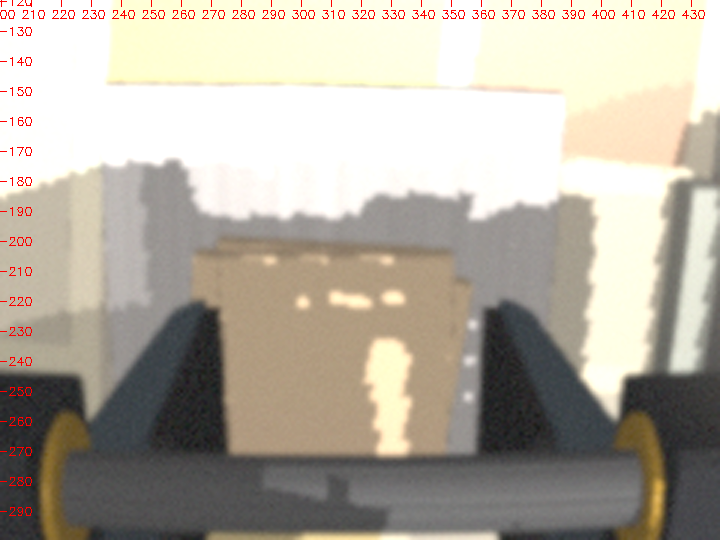

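Left edges are flush at (273,250). A lower tile protrudes right at (352,215). I keep narrowing and pushing.

Call:
drive_tool(
  moves=[
    {"claw": -0.12,"dx": 0,"dy": -0.15,"dz": 0,"yaw": 0},
    {"claw": -0.12,"dx": 0,"dy": -0.15,"dz": 0,"yaw": 0},
    {"claw": -0.12,"dx": 0,"dy": -0.15,"dz": 0,"yaw": 0},
    {"claw": -0.12,"dx": 0,"dy": -0.1,"dz": 0,"yaw": 0},
    {"claw": -0.06,"dx": 0,"dy": 0,"dz": 0,"yaw": 0},
  ],
)

```text
time_s: 8.15
ee_pos: [541.2, 253.9, 18.8]
ee_rot: [179.6, 0.8, 100.2]
force: [0.4, 0.7, 0.0]
gripper_width: 48.4
```

Call:
drive_tool(
  moves=[
    {"claw": -0.06,"dx": 0,"dy": 0.15,"dz": 0,"yaw": 0},
    {"claw": -0.06,"dx": 0,"dy": 0.15,"dz": 0,"yaw": 0},
    {"claw": -0.06,"dx": 0,"dy": 0.1,"dz": 0,"yaw": 0},
    {"claw": -0.06,"dx": 0,"dy": -0.1,"dz": 0,"yaw": 0},
    {"claw": -0.06,"dx": 0,"dy": -0.15,"dz": 0,"yaw": 0},
  ],
)

```text
time_s: 8.78
ee_pos: [544.9, 254.6, 18.8]
ee_rot: [179.6, 0.8, 100.2]
force: [0.0, -0.7, -0.3]
gripper_width: 48.0
```

Call:
drive_tool(
  moves=[
    {"claw": -0.06,"dx": 0,"dy": -0.1,"dz": 0,"yaw": 0},
    {"claw": -0.03,"dx": 0,"dy": 0,"dz": 0,"yaw": 0},
    {"claw": -0.03,"dx": 0,"dy": 0.1,"dz": 0,"yaw": 0},
    {"claw": -0.03,"dx": 0,"dy": 0.15,"dz": 0,"yaw": 0},
    {"claw": -0.03,"dx": 0,"dy": 0,"dz": 0,"yaw": 0},
  ],
)

```text
time_s: 9.4
ee_pos: [547.7, 255.1, 18.8]
ee_rot: [179.6, 0.8, 100.2]
force: [0.1, 0.2, -0.8]
gripper_width: 46.9
```

Run:
```python
from h import *
togo(547,253,18,100)
f=grab_frame("wrist"); crop(f,200,120,440,300,3,"w5")
```

```text
t9.40 pos [547.7 255.1  18.8] rot [179.6   0.8 100.2] F [ 0.1  0.2 -0.8] T [-0.06  0.02  0.06] w 46.9 q6 15
dx -0.099 dy -0.053 dz 0.042 yaw 0.026
```

View pics/w5.png

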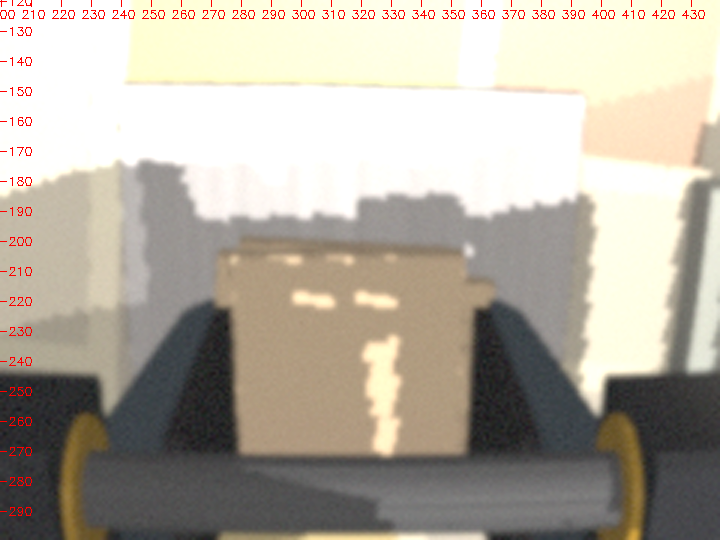

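Call:
drive_tool(
  moves=[
    {"claw": 0.0,"dx": 0,"dy": 0,"dz": 0,"yaw": 0},
    {"claw": 0.02,"dx": 0,"dy": 0,"dz": 0,"yaw": 0},
    {"claw": 0.02,"dx": 0,"dy": 0,"dz": 0,"yaw": 0},
  ],
  grip_force=4,
)

```text
time_s: 9.82
ee_pos: [547.4, 255.0, 18.8]
ee_rot: [179.6, 0.8, 100.2]
force: [0.1, 0.6, -1.1]
gripper_width: 44.8
```

Run:
```python
from h import *
togo(547,253,18,100)
f=grab_frame("wrist"); crop(f,200,120,440,300,3,"w6")
```

```text
t9.82 pos [547.4 255.   18.8] rot [179.6   0.8 100.2] F [ 0.1  0.6 -1.1] T [-0.09  0.04  0.01] w 44.8 q6 15
dx -0.096 dy -0.039 dz 0.039 yaw 0.026
```

View pics/w6.png

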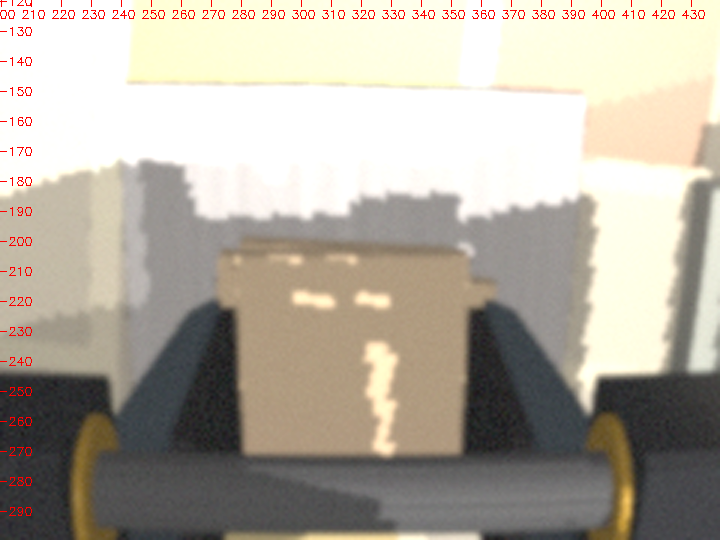

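Squeeze width is 44.8, so the stack is flush along this axis. I open, lift, and rotate 90° for the other axis.

Call:
drive_tool(
  moves=[
    {"claw": -0.3,"dx": 0,"dy": 0,"dz": 0,"yaw": 0},
    {"claw": -0.6,"dx": 0,"dy": 0,"dz": 0,"yaw": 0},
    {"claw": -1,"dx": 0,"dy": 0,"dz": -0.7,"yaw": 0},
    {"claw": -1,"dx": 0,"dy": 0,"dz": -1,"yaw": 0},
    {"claw": -1,"dx": 0,"dy": 0,"dz": -0.6,"yaw": 0},
  ],
)

```text
time_s: 10.5
ee_pos: [546.8, 255.5, 66.9]
ee_rot: [179.7, 0.8, 100.2]
force: [-0.3, 1.0, -0.4]
gripper_width: 90.6
```

Run:
```python
from h import *
togo(547,253,18,190)
f=grab_frame("wrist"); crop(f,200,120,440,300,3,"w7")
```

```text
t10.50 pos [546.8 255.5  66.9] rot [179.7   0.8 100.2] F [-0.3  1.  -0.4] T [-0.1   0.03  0.02] w 90.6 q6 15
dx -0.126 dy -0.010 dz 2.445 yaw -10.446
```

View pics/w7.png

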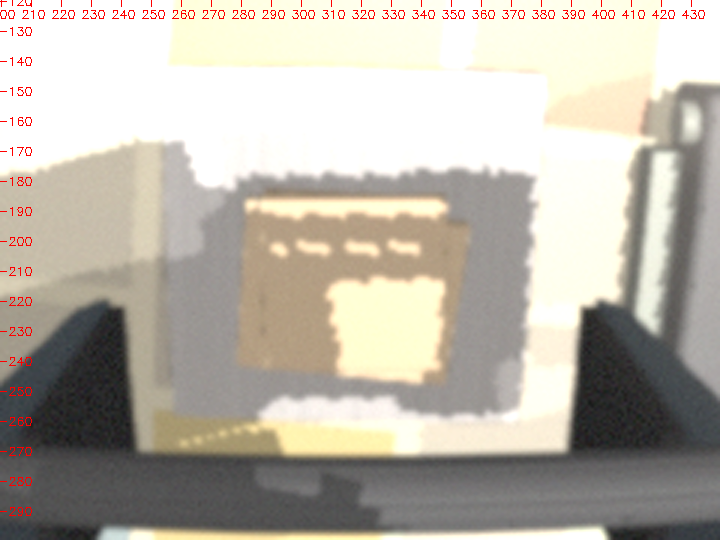

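Run:
```python
from h import *
f=grab_frame("wrist"); c=f["color"][175:265,255:375]; c=cv2.resize(c,None,fx=6,fy=6,interpolation=cv2.INTER_CUBIC)
cl=cv2.createCLAHE(3,(4,4)); l=cv2.cvtColor(c,cv2.COLOR_BGR2LAB); l[...,0]=cl.apply(l[...,0]); cv2.imwrite("pics/w8.png",cv2.cvtColor(l,cv2.COLOR_LAB2BGR))
```

View pics/w8.png

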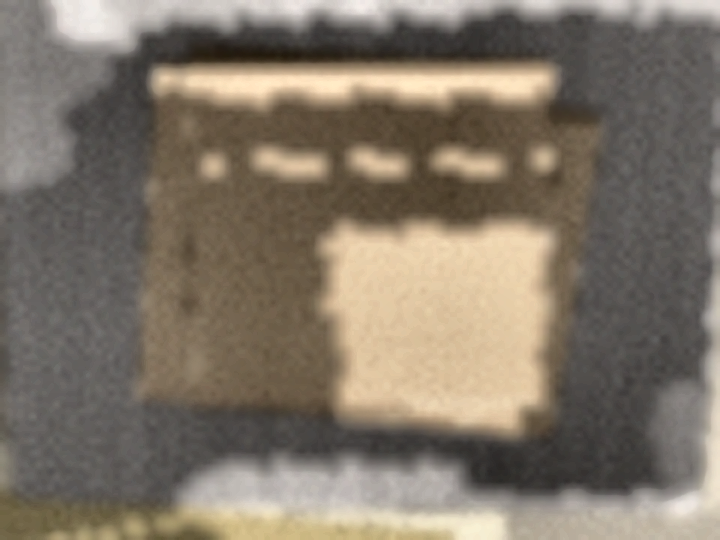

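Run:
```python
from h import *
f=grab_frame("side"); crop(f,255,120,335,195,9,"s9")
f=grab_frame("top"); crop(f,190,140,270,215,7,"t9")
```

```text
(no output)
```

View pics/s9.png

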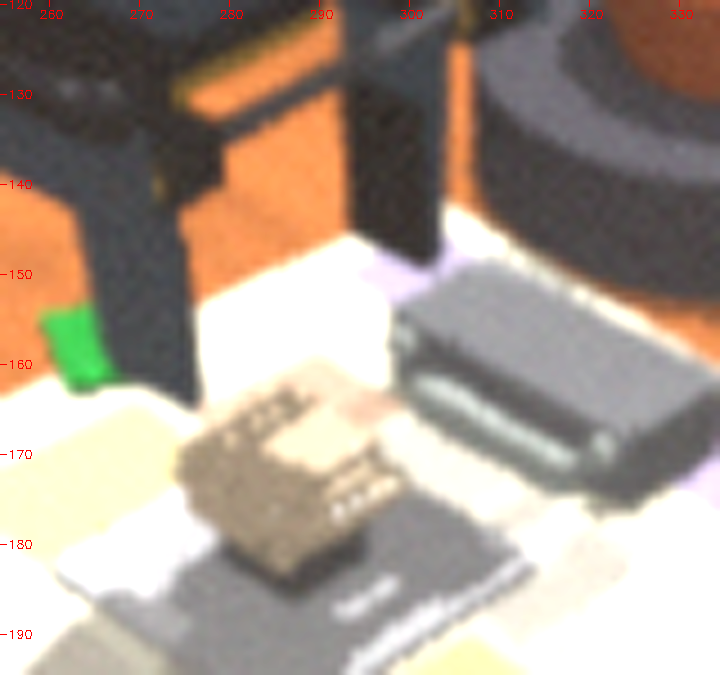

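View pics/t9.png

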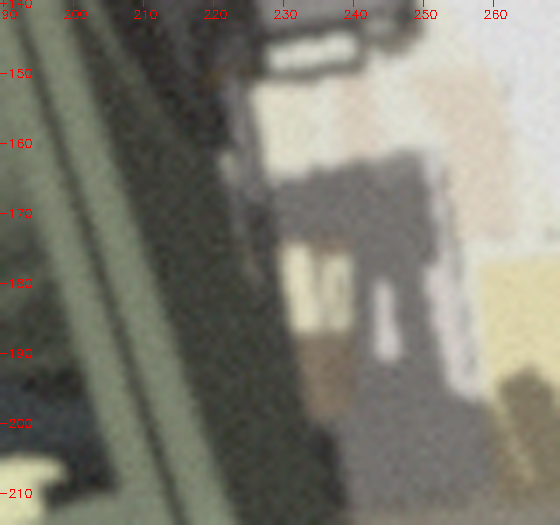

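The side view shows the stack's near faces much flusher (about (287,178)). Now rotating 90°.

Call:
drive_tool(
  moves=[
    {"claw": -1,"dx": 0,"dy": 0,"dz": -0.3,"yaw": -1},
    {"claw": -1,"dx": 0,"dy": 0,"dz": 0,"yaw": -1},
    {"claw": -1,"dx": 0,"dy": 0,"dz": 0,"yaw": -1},
    {"claw": -1,"dx": 0,"dy": 0,"dz": 0,"yaw": -1},
    {"claw": -1,"dx": 0,"dy": 0,"dz": 0,"yaw": -1},
  ],
)

```text
time_s: 11.32
ee_pos: [542.9, 253.8, 66.8]
ee_rot: [-179.1, 0.5, 144.6]
force: [-0.6, 0.8, 0.4]
gripper_width: 91.4
```

Call:
drive_tool(
  moves=[
    {"claw": -1,"dx": 0,"dy": 0,"dz": 0,"yaw": -1},
    {"claw": -1,"dx": 0,"dy": 0,"dz": 0,"yaw": -1},
    {"claw": -1,"dx": 0,"dy": 0,"dz": 0,"yaw": -1},
    {"claw": -1,"dx": 0,"dy": 0,"dz": 0,"yaw": -1},
    {"claw": -1,"dx": 0,"dy": 0,"dz": 0,"yaw": -0.9},
  ],
)

```text
time_s: 11.95
ee_pos: [539.5, 252.2, 61.6]
ee_rot: [-178.9, -0.8, -171.8]
force: [0.9, -0.1, -0.3]
gripper_width: 91.0
```

Run:
```python
from h import *
togo(547,254,18,190)
f=grab_frame("wrist"); cv2.imwrite("pics/w10.png",f["color"])
f=grab_frame("top"); crop(f,190,140,270,215,7,"t10")
```

```text
t11.95 pos [539.5 252.2  61.6] rot [-178.9   -0.8 -171.8] F [ 0.9 -0.1 -0.3] T [0.03 0.05 0.01] w 91.0 q6 -73
dx -0.382 dy 0.035 dz 2.182 yaw -0.215
```

View pics/w10.png

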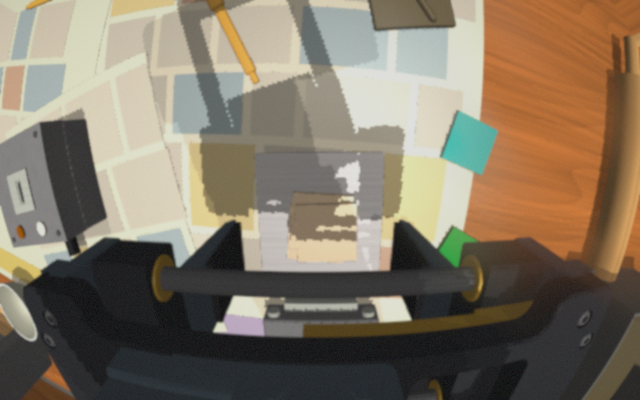

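View pics/t10.png

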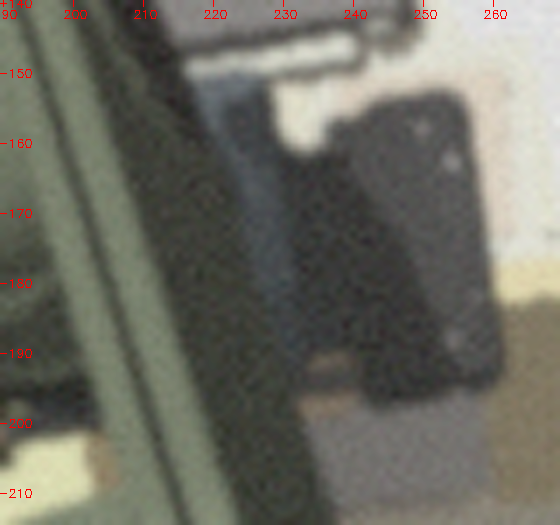

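Call:
drive_tool(
  moves=[
    {"claw": -1,"dx": -0.35,"dy": 0.03,"dz": 0.2,"yaw": -0.2},
    {"claw": -1,"dx": 0,"dy": 0,"dz": 0.7,"yaw": 0},
    {"claw": -1,"dx": 0,"dy": 0,"dz": 0.6,"yaw": 0},
    {"claw": -0.6,"dx": 0,"dy": 0,"dz": 0.4,"yaw": 0},
    {"claw": -0.3,"dx": 0,"dy": 0,"dz": 0,"yaw": 0},
  ],
)

```text
time_s: 12.68
ee_pos: [545.1, 252.3, 18.8]
ee_rot: [-178.8, -1.1, -170.6]
force: [0.5, 1.0, -0.1]
gripper_width: 74.4
```

Run:
```python
from h import *
togo(547,254,18,190)
```

```text
t12.68 pos [545.1 252.3  18.8] rot [-178.8   -1.1 -170.6] F [ 0.5  1.  -0.1] T [0.04 0.04 0.03] w 74.4 q6 -75
dx -0.108 dy 0.066 dz 0.039 yaw -0.067
```

Call:
drive_tool(
  moves=[
    {"claw": -0.22,"dx": -0.1,"dy": 0,"dz": 0,"yaw": 0},
    {"claw": -0.22,"dx": 0,"dy": 0,"dz": 0,"yaw": 0},
    {"claw": -0.22,"dx": 0,"dy": 0.15,"dz": 0,"yaw": 0},
    {"claw": -0.22,"dx": 0,"dy": 0.15,"dz": 0,"yaw": 0},
    {"claw": -0.22,"dx": 0,"dy": 0.15,"dz": 0,"yaw": 0},
  ],
)

```text
time_s: 13.3
ee_pos: [546.6, 262.6, 19.9]
ee_rot: [-178.9, -0.9, -170.6]
force: [0.1, 0.8, 0.9]
gripper_width: 55.4
```

Run:
```python
from h import *
togo(547,253,18,190)
f=grab_frame("wrist"); crop(f,240,160,400,280,5,"w11")
```

```text
t13.30 pos [546.6 262.6  19.9] rot [-178.9   -0.9 -170.6] F [0.1 0.8 0.9] T [ 0.05 -0.01  0.03] w 55.4 q6 -74
dx 0.057 dy -0.475 dz 0.095 yaw -0.069
```

View pics/w11.png

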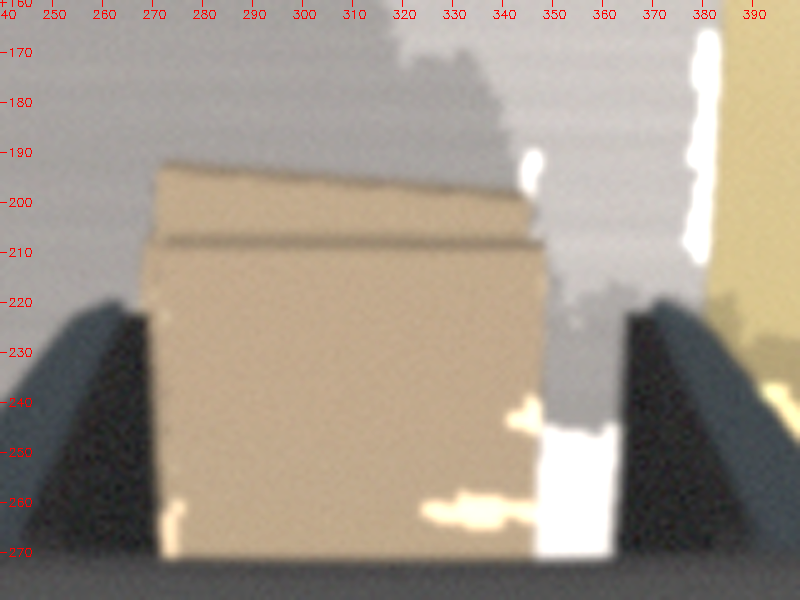

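This view is from the -x side: the band at y 192–208 is the stack's -x faces. Its lower edge slopes, so the lowest tile is still turned. I set the fingers lower so that they surely catch it, and go on.

Call:
drive_tool(
  moves=[
    {"claw": -0.22,"dx": 0,"dy": -0.1,"dz": 0.2,"yaw": 0},
    {"claw": -0.22,"dx": 0,"dy": -0.2,"dz": 0.2,"yaw": 0},
    {"claw": -0.22,"dx": 0,"dy": -0.2,"dz": 0,"yaw": 0},
    {"claw": -0.22,"dx": 0,"dy": -0.2,"dz": 0,"yaw": 0},
    {"claw": -0.22,"dx": 0,"dy": -0.15,"dz": 0,"yaw": 0},
  ],
)

```text
time_s: 13.98
ee_pos: [549.2, 244.8, 11.4]
ee_rot: [-178.9, -1.0, -170.6]
force: [0.1, 0.5, 0.1]
gripper_width: 55.2
```

Run:
```python
from h import *
togo(547,253,12,190)
f=grab_frame("wrist"); crop(f,240,160,400,280,5,"w12")
```

```text
t13.97 pos [549.2 244.8  11.4] rot [-178.9   -1.  -170.6] F [0.1 0.5 0.1] T [0.11 0.05 0.01] w 55.2 q6 -75
dx 0.040 dy 0.421 dz -0.029 yaw -0.067
```

View pics/w12.png

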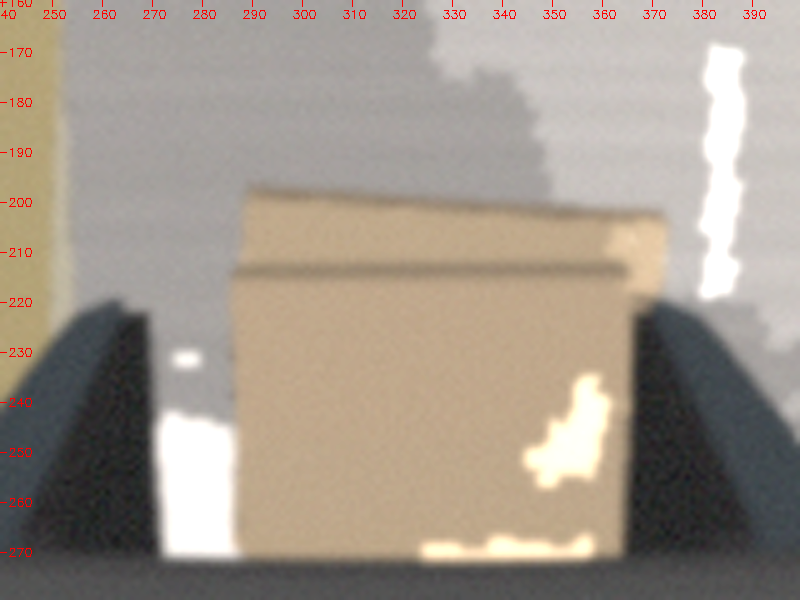

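Run:
```python
from h import *
f=grab_frame("wrist"); print(f["pose"][:3,3])
for n,(u,v) in dict(TL=(286,213.5),TR=(365,213.5),BL=(289,197),BR=(372.5,203)).items():
    for z in ((50,) if n[0]=='T' else (26,32,38)):
        print(n,z,onz(f,u,v,z,True).round(1))
s=telemetry.state(); p=s["ee_pos"]; a=np.radians(s["ee_rot"][2]); ty=np.array([np.sin(a),-np.cos(a)]); tx=np.array([np.cos(a),np.sin(a)])
for sg in(-1,1):
  for z in (12,26,50):
    for k in (-16,16):
      q=p[:2]+ty*sg*27.6+tx*k; print(sg,z,k,q.round(1),np.round(proj(f,[*q,z],True),1))
```

```text
[476.39499939 236.03371523 213.92512071]
TL 50 [529.9 224.2  50. ]
TR 50 [522.5 267.6  50. ]
BL 26 [526.6 222.9  26. ]
BL 32 [525.  223.3  32. ]
BL 38 [523.4 223.7  38. ]
BR 26 [521.6 275.6  26. ]
BR 32 [520.2 274.3  32. ]
BR 38 [518.7 273.1  38. ]
-1 12 -16 [569.5 220.1] [279.1 248.9]
-1 12 16 [537.9 214.9] [277.3 205.9]
-1 26 -16 [569.5 220.1] [276.4 257.2]
-1 26 16 [537.9 214.9] [274.2 211.9]
-1 50 -16 [569.5 220.1] [270.9 274. ]
-1 50 16 [537.9 214.9] [267.9 224.1]
1 12 -16 [560.5 274.6] [356.4 249.5]
1 12 16 [528.9 269.3] [358.3 206.3]
1 26 -16 [560.5 274.6] [358.5 257.8]
1 26 16 [528.9 269.3] [360.7 212.3]
1 50 -16 [560.5 274.6] [362.6 274.8]
1 50 16 [528.9 269.3] [365.6 224.7]
```

Run:
```python
from h import *
s=grab_frame("side")
for z in (19,30,45):
  for k in (-16,16):
    for sg in(-1,1):
      q=np.array([547.2,255])+sg*32*np.array([.985,.174])+k*np.array([-.174,.985])
      print(z,k,sg,q.round(1),np.round(proj(s,[*q,z]),1))
for n,p in dict(platform=[547,253,26],).items(): print(n,proj(s,p))
f=grab_frame("wrist")
for n,(u,v) in {}.items(): pass
# base-plate corners check
c=np.array([547,252.6]);a=np.radians(8.3)
for sx in(-55,55):
  for sy in(-55,55):
    q=c+sx*np.array([np.cos(a),np.sin(a)])+sy*np.array([-np.sin(a),np.cos(a)]); print(sx,sy,q.round(1),np.round(proj(f,[*q,6],True),1))
cv2.imwrite("pics/w13.png",f["color"])
crop(s,255,120,335,195,9,"s13")
```

```text
19 -16 -1 [518.5 233.7] [283.6 186. ]
19 -16 1 [581.5 244.8] [299.8 175.6]
19 16 -1 [512.9 265.2] [275.5 181.2]
19 16 1 [575.9 276.3] [291.8 171.1]
30 -16 -1 [518.5 233.7] [283.3 182.9]
30 -16 1 [581.5 244.8] [299.7 172.5]
30 16 -1 [512.9 265.2] [275.2 178.1]
30 16 1 [575.9 276.3] [291.6 168. ]
45 -16 -1 [518.5 233.7] [283.  178.5]
45 -16 1 [581.5 244.8] [299.5 168.2]
45 16 -1 [512.9 265.2] [274.9 173.7]
45 16 1 [575.9 276.3] [291.4 163.7]
platform (np.float64(287.989628472851), np.float64(176.7576075419268))
-55 -55 [500.5 190.2] [250.1 145.5]
-55 55 [484.6 299.1] [410.4 149.6]
55 -55 [609.4 206.1] [256.3 287.8]
55 55 [593.5 315. ] [395.6 290.6]
```

View pics/w13.png

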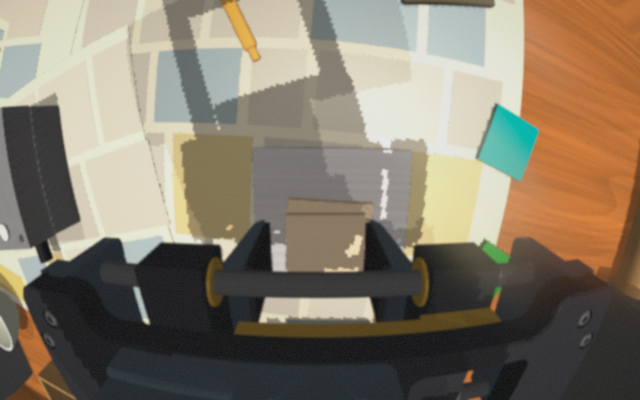

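View pics/s13.png

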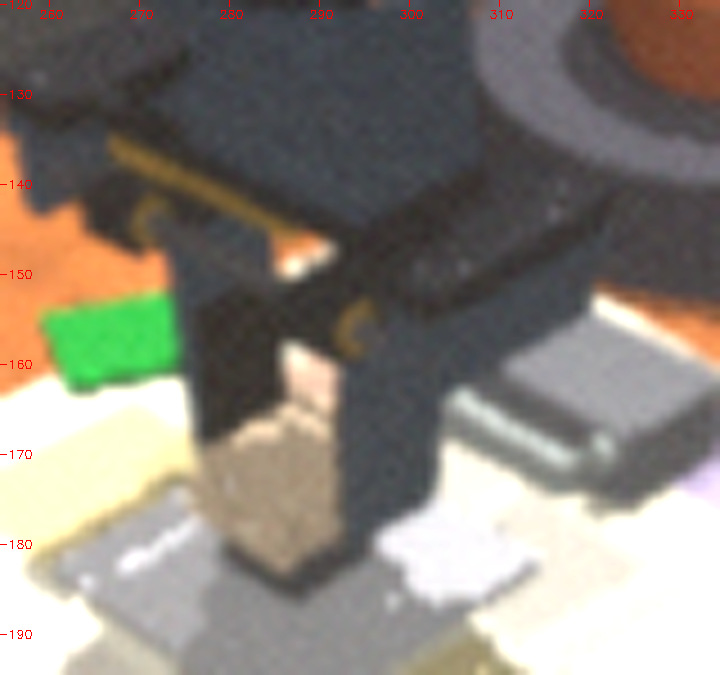

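Run:
```python
from h import *
s=grab_frame("side"); st=telemetry.state(); p=st["ee_pos"]; a=np.radians(st["ee_rot"][2]); ty=np.array([np.sin(a),-np.cos(a)]); tx=np.array([np.cos(a),np.sin(a)])
print(p,st["gripper_width"])
for z in (11,20,30,40):
  for d in (-27.6,-41):
    for k in (16,-16):
      q=p[:2]+ty*d+tx*k; print(z,d,k,np.round(proj(s,[*q,z]),1))
```

```text
[549.14051869 245.21872142  11.48790384] 55.75708422615344
11 -27.6 16 [293.3 188.9]
11 -27.6 -16 [301.4 183.6]
11 -41 16 [296.8 191. ]
11 -41 -16 [304.9 185.6]
20 -27.6 16 [293.2 186.3]
20 -27.6 -16 [301.4 181.1]
20 -41 16 [296.7 188.4]
20 -41 -16 [304.8 183.1]
30 -27.6 16 [293.1 183.5]
30 -27.6 -16 [301.3 178.2]
30 -41 16 [296.6 185.6]
30 -41 -16 [304.8 180.2]
40 -27.6 16 [292.9 180.6]
40 -27.6 -16 [301.2 175.3]
40 -41 16 [296.4 182.7]
40 -41 -16 [304.7 177.3]
```

The tip positions disagree. In both the wrist and side pictures the fingers end at about z 40, while the TCP reads 11. So the pads have caught only the upper tiles. I'll open, centre, and lower in small steps, watching the force.

Call:
drive_tool(
  moves=[
    {"claw": -0.6,"dx": 0,"dy": 0.2,"dz": 0,"yaw": 0},
    {"claw": -0.8,"dx": 0,"dy": 0.2,"dz": 0,"yaw": 0},
    {"claw": -0.8,"dx": 0,"dy": 0,"dz": 0,"yaw": 0},
    {"claw": -0.8,"dx": 0,"dy": 0,"dz": 0.12,"yaw": 0},
  ],
)

```text
time_s: 14.72
ee_pos: [547.8, 254.3, 9.1]
ee_rot: [-178.9, -0.9, -170.5]
force: [-0.4, 1.1, 0.3]
gripper_width: 81.7
```

Run:
```python
from h import *
togo(547,253,5,190)
f=grab_frame("side"); crop(f,255,120,335,195,9,"s14")
f=grab_frame("wrist"); crop(f,220,140,420,290,4,"w14")
```

```text
t14.72 pos [547.8 254.3   9.1] rot [-178.9   -0.9 -170.5] F [-0.4  1.1  0.3] T [ 0.03  0.02 -0.  ] w 81.7 q6 -75
dx 0.051 dy -0.057 dz 0.203 yaw -0.060
```

View pics/s14.png

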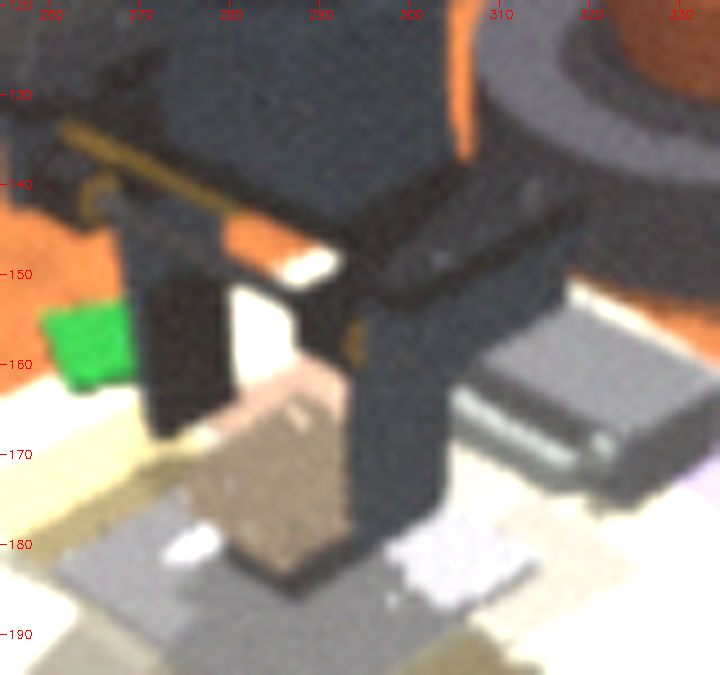

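View pics/w14.png

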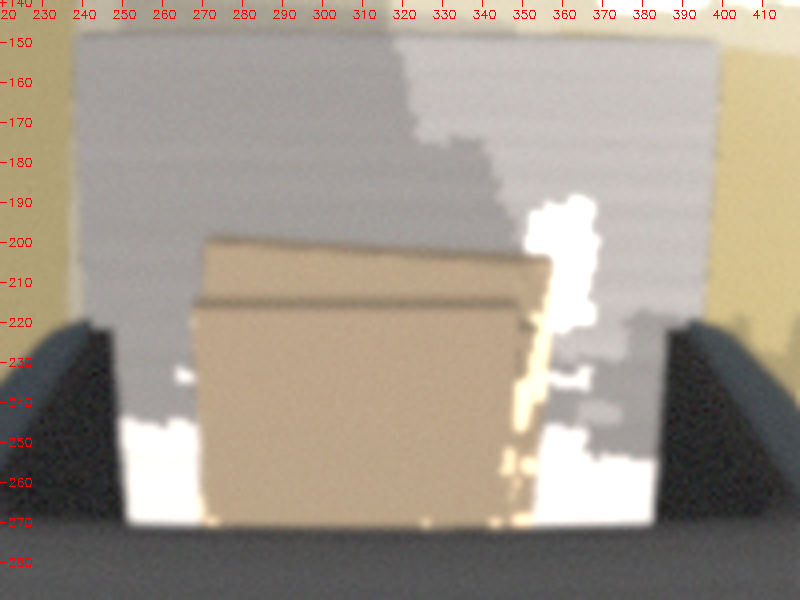

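Call:
drive_tool(
  moves=[
    {"claw": -1,"dx": 0,"dy": 0,"dz": 0.15,"yaw": 0},
    {"claw": -1,"dx": 0,"dy": 0,"dz": 0.15,"yaw": 0},
  ],
)

```text
time_s: 15.08
ee_pos: [547.4, 253.8, 2.4]
ee_rot: [-178.9, -1.0, -170.5]
force: [-0.0, 0.3, -0.3]
gripper_width: 90.9
```

Run:
```python
from h import *
togo(547,253,5,190)
f=grab_frame("side"); crop(f,255,120,335,195,9,"s15")
```

```text
t15.07 pos [547.4 253.8   2.4] rot [-178.9   -1.  -170.5] F [-0.   0.3 -0.3] T [ 0.09  0.01 -0.04] w 90.9 q6 -75
dx 0.027 dy -0.034 dz -0.132 yaw -0.062
```

View pics/s15.png

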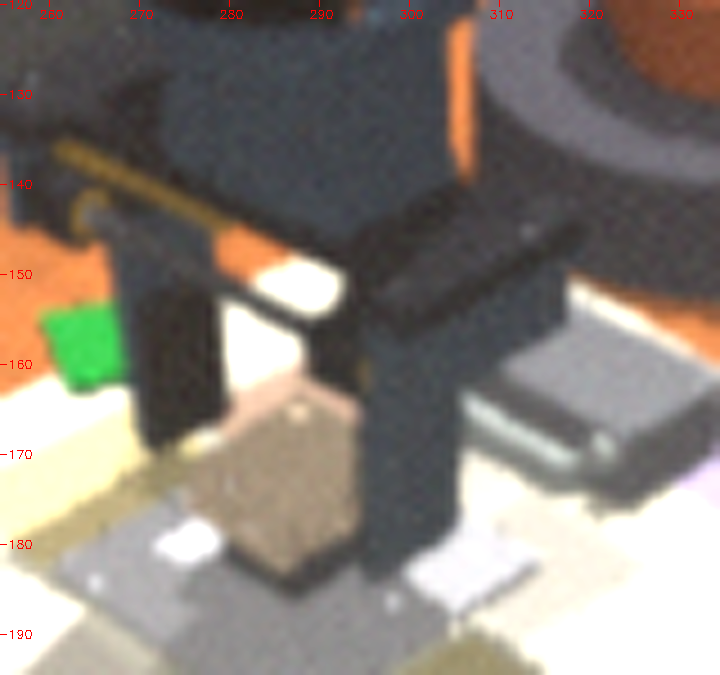

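No force at TCP z 2.4, below the base plate's top at 6. So the fingers do end about 30 mm above the reported TCP. I go on down carefully.

Call:
drive_tool(
  moves=[
    {"claw": -1,"dx": 0,"dy": 0,"dz": 0.25,"yaw": 0},
    {"claw": -1,"dx": 0,"dy": 0,"dz": 0.2,"yaw": 0},
  ],
)

```text
time_s: 15.38
ee_pos: [547.1, 253.4, -7.6]
ee_rot: [-178.9, -1.0, -170.5]
force: [0.4, 0.4, -0.2]
gripper_width: 91.2
```

Call:
drive_tool(
  moves=[
    {"claw": -1,"dx": 0,"dy": 0,"dz": 0.15,"yaw": 0},
    {"claw": -1,"dx": 0,"dy": 0,"dz": 0.1,"yaw": 0},
  ],
)

```text
time_s: 15.62
ee_pos: [546.9, 253.1, -13.3]
ee_rot: [-178.9, -1.0, -170.5]
force: [-0.5, -0.7, -0.7]
gripper_width: 91.1
```

Run:
```python
from h import *
togo(547,253,-15,190)
f=grab_frame("side"); crop(f,255,120,335,195,9,"s16")
f=grab_frame("wrist"); crop(f,220,140,420,290,4,"w16")
st=telemetry.state(); p=st["ee_pos"]; a=np.radians(st["ee_rot"][2]); ty=np.array([np.sin(a),-np.cos(a)]); tx=np.array([np.cos(a),np.sin(a)])
s=grab_frame("side")
for z in (10,20,30):
  for d in (-45.5,-59,45.5):
    for k in (16,-16):
      q=p[:2]+ty*d+tx*k; print(z,d,k,np.round(proj(s,[*q,z]),1))
```

```text
t15.62 pos [546.9 253.1 -13.3] rot [-178.9   -1.  -170.5] F [-0.5 -0.7 -0.7] T [ 0.04  0.03 -0.03] w 91.1 q6 -75
dx -0.005 dy -0.008 dz 0.087 yaw -0.064
10 -45.5 16 [295.6 190.9]
10 -45.5 -16 [303.7 185.5]
10 -59 16 [299.1 193. ]
10 -59 -16 [307.2 187.6]
10 45.5 16 [273.1 177.2]
10 45.5 -16 [281.2 172.3]
20 -45.5 16 [295.5 188. ]
20 -45.5 -16 [303.6 182.7]
20 -59 16 [299.  190.2]
20 -59 -16 [307.2 184.8]
20 45.5 16 [272.8 174.4]
20 45.5 -16 [281.  169.5]
30 -45.5 16 [295.3 185.2]
30 -45.5 -16 [303.6 179.8]
30 -59 16 [298.9 187.3]
30 -59 -16 [307.1 181.9]
30 45.5 16 [272.5 171.5]
30 45.5 -16 [280.8 166.7]
```

View pics/s16.png

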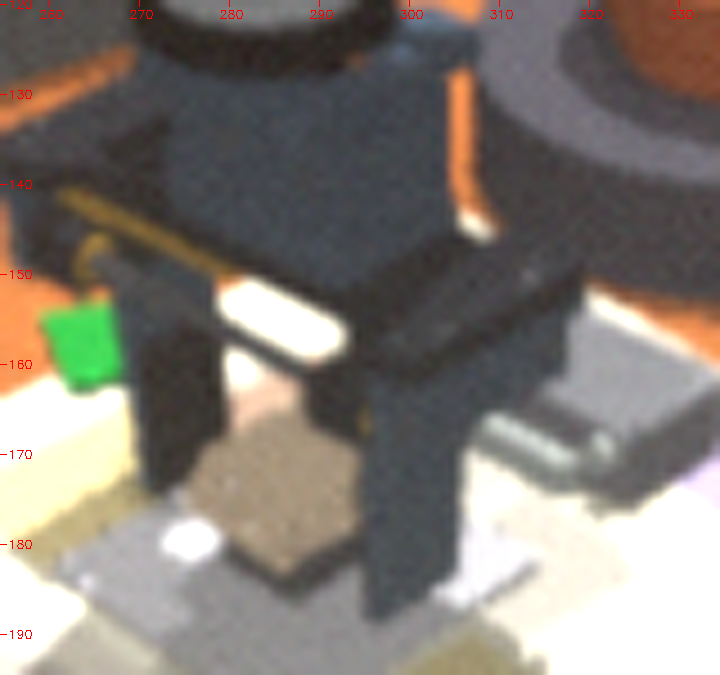

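View pics/w16.png

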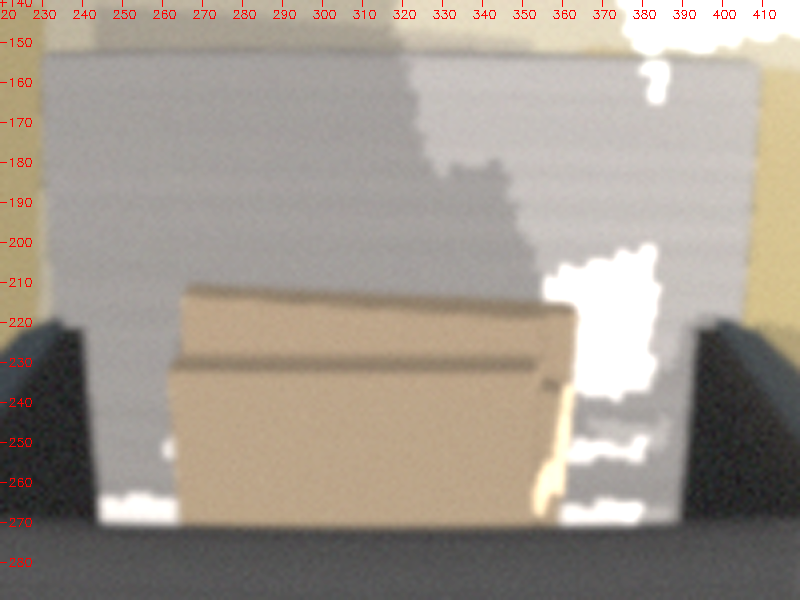

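The tips are now at about z 20, i.e. about 33 mm above the reported TCP. Redoing the y-direction pushes at this height.

Call:
drive_tool(
  moves=[
    {"claw": -0.3,"dx": 0,"dy": 0,"dz": 0.1,"yaw": 0},
    {"claw": -0.2,"dx": 0,"dy": 0,"dz": 0,"yaw": 0},
    {"claw": -0.2,"dx": 0,"dy": 0,"dz": 0,"yaw": 0},
    {"claw": -0.2,"dx": 0,"dy": 0,"dz": 0,"yaw": 0},
  ],
)

```text
time_s: 16.27
ee_pos: [547.2, 253.3, -14.8]
ee_rot: [-178.9, -1.0, -170.5]
force: [0.7, -0.1, -0.8]
gripper_width: 55.9
```

Call:
drive_tool(
  moves=[
    {"claw": -0.2,"dx": 0,"dy": 0.1,"dz": 0,"yaw": 0},
    {"claw": -0.2,"dx": 0,"dy": 0.15,"dz": 0,"yaw": 0},
    {"claw": -0.2,"dx": 0,"dy": 0.15,"dz": 0,"yaw": 0},
  ],
)

```text
time_s: 16.65
ee_pos: [546.0, 261.3, -14.8]
ee_rot: [-178.9, -1.0, -170.5]
force: [-0.4, -0.2, -0.1]
gripper_width: 54.7
```

Run:
```python
from h import *
togo(547,253,-15,190)
f=grab_frame("wrist"); crop(f,220,140,420,290,4,"w17")
```

```text
t16.65 pos [546.  261.3 -14.8] rot [-178.9   -1.  -170.5] F [-0.4 -0.2 -0.1] T [-0.09 -0.05  0.01] w 54.7 q6 -74
dx 0.017 dy -0.418 dz 0.010 yaw -0.064
```

View pics/w17.png

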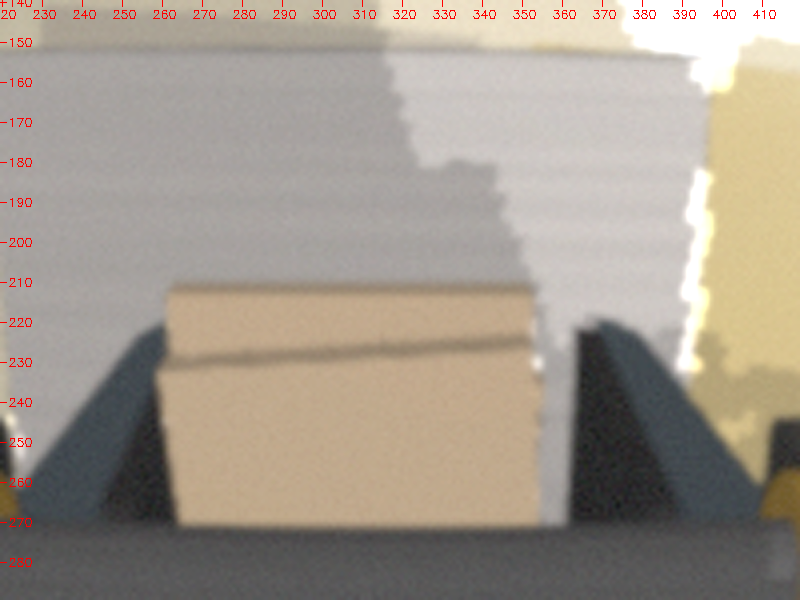

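The lowest tile is now turned straight (its edge level at y 211), and the upper ones were carried along. Continuing alternate pushes.

Call:
drive_tool(
  moves=[
    {"claw": -0.2,"dx": 0,"dy": 0.12,"dz": 0,"yaw": 0},
    {"claw": -0.2,"dx": 0,"dy": -0.2,"dz": 0,"yaw": 0},
    {"claw": -0.2,"dx": 0,"dy": -0.2,"dz": 0,"yaw": 0},
    {"claw": -0.2,"dx": 0,"dy": -0.2,"dz": 0,"yaw": 0},
    {"claw": -0.2,"dx": 0,"dy": -0.2,"dz": 0,"yaw": 0},
  ],
)

```text
time_s: 17.32
ee_pos: [548.1, 247.9, -14.7]
ee_rot: [-178.9, -1.0, -170.5]
force: [-1.1, 0.2, -0.3]
gripper_width: 54.7
```

Run:
```python
from h import *
togo(547,253,-15,190)
f=grab_frame("wrist"); crop(f,220,140,420,290,4,"w18")
```

```text
t17.32 pos [548.1 247.9 -14.7] rot [-178.9   -1.  -170.5] F [-1.1  0.2 -0.3] T [ 0.11  0.04 -0.04] w 54.7 q6 -75
dx 0.011 dy 0.258 dz 0.017 yaw -0.062
```

View pics/w18.png

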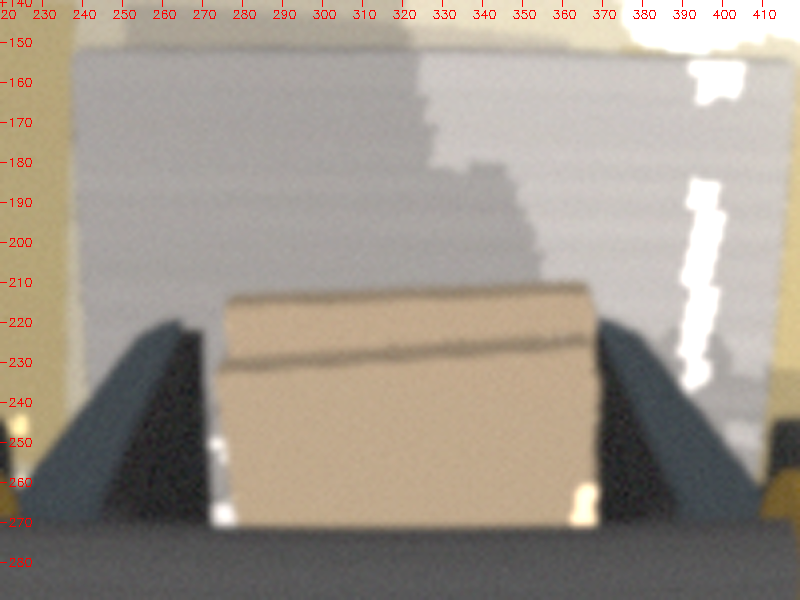

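Call:
drive_tool(
  moves=[
    {"claw": -0.12,"dx": 0,"dy": -0.08,"dz": 0,"yaw": 0},
    {"claw": -0.12,"dx": 0,"dy": 0.15,"dz": 0,"yaw": 0},
    {"claw": -0.12,"dx": 0,"dy": 0.15,"dz": 0,"yaw": 0},
    {"claw": -0.12,"dx": 0,"dy": 0.15,"dz": 0,"yaw": 0},
    {"claw": -0.12,"dx": 0,"dy": 0.1,"dz": 0,"yaw": 0},
  ],
)

```text
time_s: 18.0
ee_pos: [546.7, 256.8, -14.7]
ee_rot: [-178.9, -1.0, -170.5]
force: [0.4, -0.9, 0.4]
gripper_width: 50.9
```

Call:
drive_tool(
  moves=[
    {"claw": -0.12,"dx": 0,"dy": -0.1,"dz": 0,"yaw": 0},
    {"claw": -0.12,"dx": 0,"dy": -0.15,"dz": 0,"yaw": 0},
    {"claw": -0.08,"dx": 0,"dy": -0.15,"dz": 0,"yaw": 0},
    {"claw": -0.08,"dx": 0,"dy": -0.1,"dz": 0,"yaw": 0},
    {"claw": -0.08,"dx": 0,"dy": 0.1,"dz": 0,"yaw": 0},
  ],
)

```text
time_s: 18.62
ee_pos: [547.9, 248.6, -14.7]
ee_rot: [-178.9, -1.0, -170.6]
force: [0.6, 0.2, -1.0]
gripper_width: 48.8
```

Call:
drive_tool(
  moves=[
    {"claw": -0.08,"dx": 0,"dy": 0.15,"dz": 0,"yaw": 0},
    {"claw": -0.06,"dx": 0,"dy": 0.1,"dz": 0,"yaw": 0},
    {"claw": -0.06,"dx": 0,"dy": -0.1,"dz": 0,"yaw": 0},
    {"claw": -0.04,"dx": 0,"dy": -0.1,"dz": 0,"yaw": 0},
    {"claw": -0.04,"dx": 0,"dy": 0,"dz": 0,"yaw": 0},
  ],
)

```text
time_s: 19.25
ee_pos: [547.8, 250.0, -14.6]
ee_rot: [-178.9, -1.0, -170.5]
force: [0.5, -0.1, -0.3]
gripper_width: 47.3
```

Run:
```python
from h import *
togo(547,253,-15,190)
f=grab_frame("wrist"); crop(f,220,140,420,290,4,"w19")
```

```text
t19.25 pos [547.8 250.  -14.6] rot [-178.9   -1.  -170.5] F [ 0.5 -0.1 -0.3] T [ 0.03  0.02 -0.05] w 47.3 q6 -75
dx 0.014 dy 0.156 dz 0.019 yaw -0.062
```

View pics/w19.png

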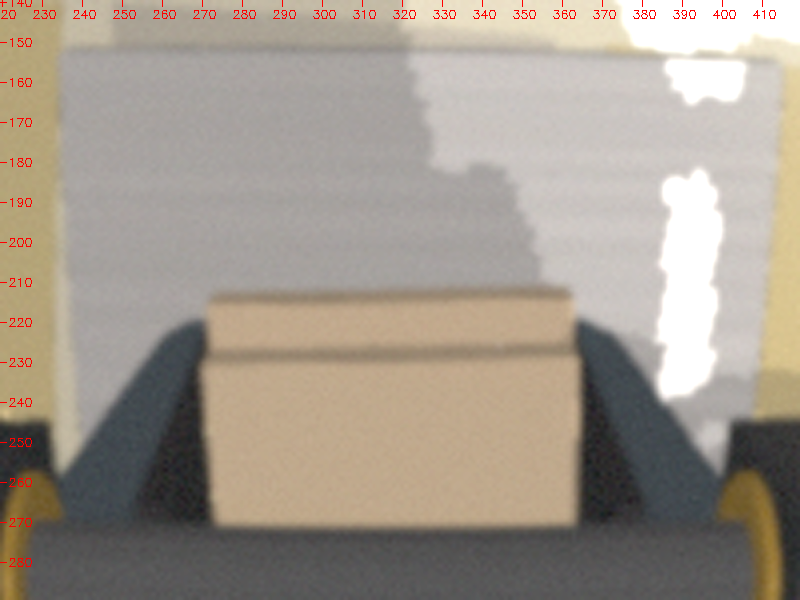

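Neatly squared in this axis. Brief squeeze, then open, lift and turn for the other axis at the lower height.

Call:
drive_tool(
  moves=[
    {"claw": -0.03,"dx": 0,"dy": 0.12,"dz": 0,"yaw": 0},
    {"claw": -0.03,"dx": 0,"dy": -0.05,"dz": 0,"yaw": 0},
    {"claw": 0.02,"dx": 0,"dy": 0,"dz": 0,"yaw": 0},
    {"claw": 0.02,"dx": 0,"dy": 0,"dz": 0,"yaw": 0},
  ],
  grip_force=4,
)

```text
time_s: 19.8
ee_pos: [547.6, 251.3, -14.6]
ee_rot: [-178.9, -1.0, -170.5]
force: [0.3, -0.0, -0.5]
gripper_width: 45.6
```

Call:
drive_tool(
  moves=[
    {"claw": -0.3,"dx": 0,"dy": 0,"dz": 0,"yaw": 0},
    {"claw": -0.6,"dx": 0,"dy": 0,"dz": 0,"yaw": 0},
    {"claw": -1,"dx": 0,"dy": 0,"dz": -0.7,"yaw": 0},
    {"claw": -1,"dx": 0,"dy": 0,"dz": -1,"yaw": 0},
    {"claw": -1,"dx": 0,"dy": 0,"dz": -0.8,"yaw": 0},
  ],
)

```text
time_s: 20.42
ee_pos: [547.7, 252.3, 37.3]
ee_rot: [-178.9, -1.1, -170.5]
force: [0.7, -0.1, 0.7]
gripper_width: 90.4
```

Call:
drive_tool(
  moves=[
    {"claw": -1,"dx": 0,"dy": 0,"dz": -0.2,"yaw": 1},
    {"claw": -1,"dx": 0,"dy": 0,"dz": 0,"yaw": 1},
    {"claw": -1,"dx": 0,"dy": 0,"dz": 0,"yaw": 1},
    {"claw": -1,"dx": 0,"dy": 0,"dz": 0,"yaw": 1},
    {"claw": -1,"dx": 0,"dy": 0,"dz": 0,"yaw": 1},
  ],
)

```text
time_s: 21.05
ee_pos: [550.3, 253.6, 48.4]
ee_rot: [-178.9, 0.3, 145.1]
force: [0.3, 0.3, 0.8]
gripper_width: 91.5
```

Call:
drive_tool(
  moves=[
    {"claw": -1,"dx": 0,"dy": 0,"dz": 0,"yaw": 1},
    {"claw": -1,"dx": 0,"dy": 0,"dz": 0,"yaw": 1},
    {"claw": -1,"dx": 0,"dy": 0,"dz": 0,"yaw": 1},
    {"claw": -1,"dx": 0,"dy": 0,"dz": 0,"yaw": 1},
    {"claw": -1,"dx": 0,"dy": 0,"dz": 0,"yaw": 0.8},
  ],
)

```text
time_s: 21.68
ee_pos: [551.4, 254.2, 53.3]
ee_rot: [-179.6, 0.9, 102.4]
force: [0.6, -0.1, -0.5]
gripper_width: 91.1
```

Run:
```python
from h import *
togo(547,253,-15,99.5)
f=grab_frame("wrist"); crop(f,200,120,440,300,3,"w20")
```

```text
t21.68 pos [551.4 254.2  53.3] rot [-179.6    0.9  102.4] F [ 0.6 -0.1 -0.5] T [-0.02  0.03  0.03] w 91.1 q6 12
dx -0.010 dy -0.229 dz 3.413 yaw 0.342
```

View pics/w20.png

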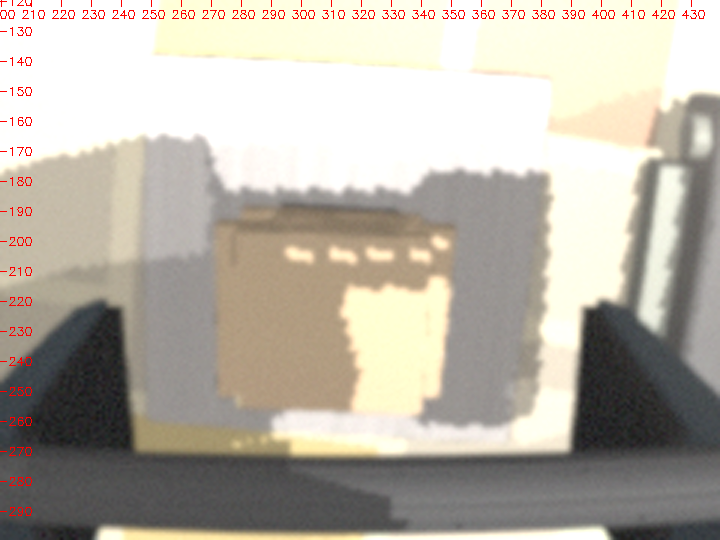

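Call:
drive_tool(
  moves=[
    {"claw": -1,"dx": 0,"dy": -0.2,"dz": 0.3,"yaw": 0.33},
    {"claw": -1,"dx": 0,"dy": 0,"dz": 0.9,"yaw": 0},
    {"claw": -1,"dx": 0,"dy": 0,"dz": 0.9,"yaw": 0},
    {"claw": -1,"dx": 0,"dy": 0,"dz": 0.8,"yaw": 0},
    {"claw": -0.8,"dx": 0,"dy": 0,"dz": 0.2,"yaw": 0},
  ],
)

```text
time_s: 22.35
ee_pos: [549.4, 253.3, -6.3]
ee_rot: [180.0, 0.9, 99.8]
force: [0.3, -0.2, 0.7]
gripper_width: 84.2
```

Run:
```python
from h import *
togo(547,253,-15,99.5)
```

```text
t22.35 pos [549.4 253.3  -6.3] rot [180.    0.9  99.8] F [ 0.3 -0.2  0.7] T [-0.08  0.02 -0.  ] w 84.2 q6 15
dx 0.007 dy -0.121 dz 0.433 yaw 0.034
```

Call:
drive_tool(
  moves=[
    {"claw": -0.7,"dx": 0,"dy": -0.1,"dz": 0.3,"yaw": 0.03},
    {"claw": -0.4,"dx": 0,"dy": 0,"dz": 0.12,"yaw": 0},
    {"claw": -0.2,"dx": 0,"dy": 0,"dz": 0,"yaw": 0},
    {"claw": -0.2,"dx": 0,"dy": 0,"dz": 0,"yaw": 0},
    {"claw": -0.2,"dx": 0,"dy": 0,"dz": 0,"yaw": 0},
  ],
)

```text
time_s: 22.98
ee_pos: [548.3, 253.2, -13.9]
ee_rot: [179.8, 0.8, 99.6]
force: [0.5, 0.4, -0.7]
gripper_width: 54.9
```

Call:
drive_tool(
  moves=[
    {"claw": -0.2,"dx": 0,"dy": 0.12,"dz": 0,"yaw": 0},
    {"claw": -0.2,"dx": 0,"dy": 0.15,"dz": 0,"yaw": 0},
    {"claw": -0.2,"dx": 0,"dy": 0.15,"dz": 0,"yaw": 0},
  ],
)

```text
time_s: 23.35
ee_pos: [556.9, 254.7, -13.7]
ee_rot: [179.8, 0.8, 99.6]
force: [-0.9, 0.9, -0.4]
gripper_width: 54.7
```

Run:
```python
from h import *
togo(547,253,-15,99.5)
f=grab_frame("wrist"); crop(f,220,140,420,290,4,"w21")
```

```text
t23.35 pos [556.9 254.7 -13.7] rot [179.8   0.8  99.6] F [-0.9  0.9 -0.4] T [-0.02  0.11 -0.04] w 54.7 q6 15
dx -0.001 dy -0.501 dz 0.066 yaw 0.008
```

View pics/w21.png

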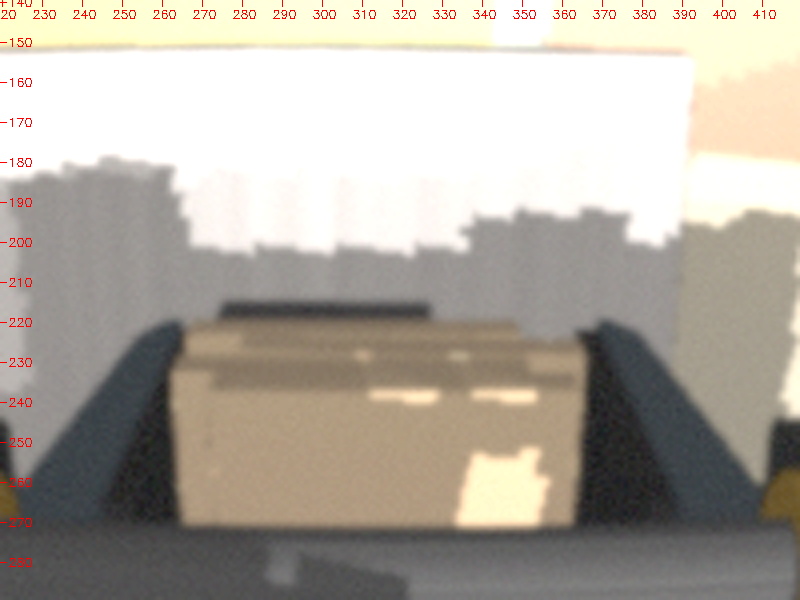

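Call:
drive_tool(
  moves=[
    {"claw": -0.2,"dx": 0,"dy": -0.15,"dz": 0,"yaw": 0},
    {"claw": -0.2,"dx": 0,"dy": -0.2,"dz": 0,"yaw": 0},
    {"claw": -0.2,"dx": 0,"dy": -0.2,"dz": 0,"yaw": 0},
    {"claw": -0.2,"dx": 0,"dy": -0.2,"dz": 0,"yaw": 0},
    {"claw": -0.13,"dx": 0,"dy": 0,"dz": 0,"yaw": 0},
  ],
)

```text
time_s: 24.02
ee_pos: [542.0, 252.3, -13.5]
ee_rot: [179.7, 0.8, 99.6]
force: [-0.3, -0.5, -0.3]
gripper_width: 51.9
```

Run:
```python
from h import *
togo(547,253,-15,99.5)
f=grab_frame("wrist"); crop(f,220,140,420,290,4,"w22")
```

```text
t24.02 pos [542.  252.3 -13.5] rot [179.7   0.8  99.6] F [-0.3 -0.5 -0.3] T [-0.04 -0.01 -0.05] w 51.9 q6 16
dx -0.006 dy 0.252 dz 0.073 yaw 0.008
```

View pics/w22.png

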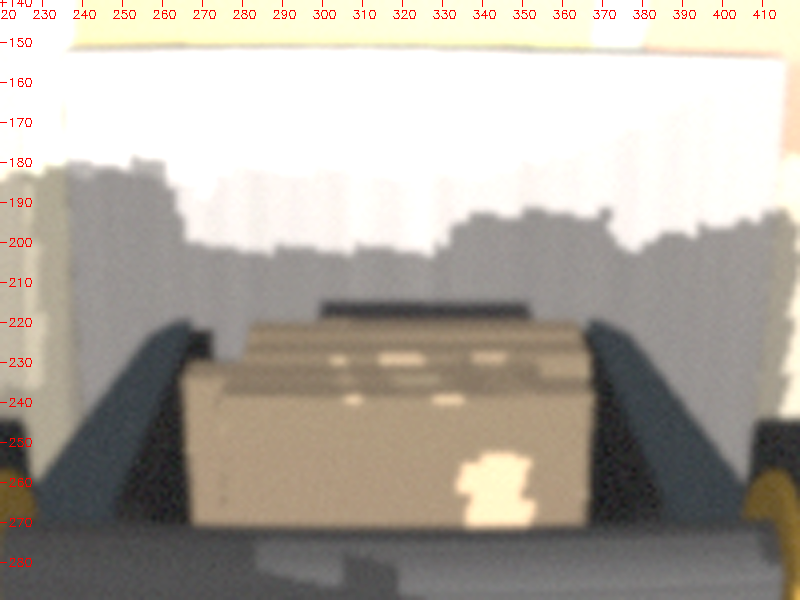

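Call:
drive_tool(
  moves=[
    {"claw": -0.13,"dx": 0,"dy": 0.12,"dz": 0,"yaw": 0},
    {"claw": -0.13,"dx": 0,"dy": 0.15,"dz": 0,"yaw": 0},
    {"claw": -0.13,"dx": 0,"dy": 0.15,"dz": 0,"yaw": 0},
    {"claw": -0.13,"dx": 0,"dy": 0.1,"dz": 0,"yaw": 0},
    {"claw": -0.1,"dx": 0,"dy": -0.1,"dz": 0,"yaw": 0},
  ],
)

```text
time_s: 24.7
ee_pos: [551.2, 253.8, -13.6]
ee_rot: [179.8, 0.8, 99.5]
force: [0.0, -0.6, -0.1]
gripper_width: 50.3
```

Call:
drive_tool(
  moves=[
    {"claw": -0.1,"dx": 0,"dy": -0.15,"dz": 0,"yaw": 0},
    {"claw": -0.1,"dx": 0,"dy": -0.15,"dz": 0,"yaw": 0},
    {"claw": -0.1,"dx": 0,"dy": -0.1,"dz": 0,"yaw": 0},
    {"claw": -0.07,"dx": 0,"dy": 0.1,"dz": 0,"yaw": 0},
    {"claw": -0.07,"dx": 0,"dy": 0.15,"dz": 0,"yaw": 0},
  ],
)

```text
time_s: 25.32
ee_pos: [547.6, 253.3, -13.4]
ee_rot: [179.7, 0.8, 99.6]
force: [-0.4, 0.0, 0.1]
gripper_width: 48.6
```

Call:
drive_tool(
  moves=[
    {"claw": -0.07,"dx": 0,"dy": 0.1,"dz": 0,"yaw": 0},
    {"claw": -0.06,"dx": 0,"dy": -0.1,"dz": 0,"yaw": 0},
    {"claw": -0.06,"dx": 0,"dy": -0.15,"dz": 0,"yaw": 0},
    {"claw": -0.04,"dx": 0,"dy": 0,"dz": 0,"yaw": 0},
    {"claw": -0.04,"dx": 0,"dy": 0.12,"dz": 0,"yaw": 0},
  ],
)

```text
time_s: 25.95
ee_pos: [547.1, 253.2, -13.5]
ee_rot: [179.7, 0.8, 99.6]
force: [0.1, -1.1, -0.3]
gripper_width: 47.5
```

Run:
```python
from h import *
togo(547,253,-15,99.5)
f=grab_frame("wrist"); crop(f,220,140,420,290,4,"w23")
```

```text
t25.95 pos [547.1 253.2 -13.5] rot [179.7   0.8  99.6] F [ 0.1 -1.1 -0.3] T [-0.1   0.03 -0.02] w 47.5 q6 15
dx -0.007 dy -0.007 dz 0.076 yaw 0.007
```

View pics/w23.png

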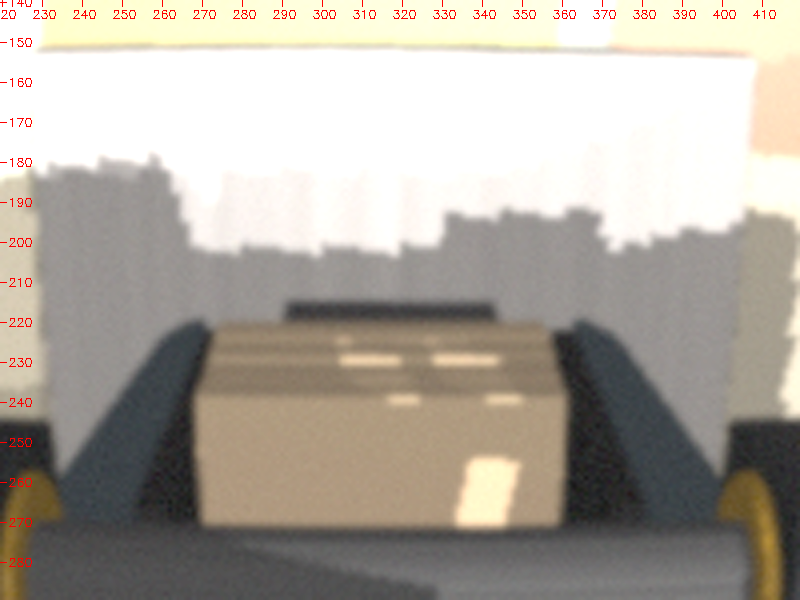

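A clean prism now (corners (270,238), (361,237)). A light squeeze, then open and lift.

Call:
drive_tool(
  moves=[
    {"claw": -0.02,"dx": 0,"dy": 0,"dz": 0,"yaw": 0},
    {"claw": 0.02,"dx": 0,"dy": 0,"dz": 0,"yaw": 0},
    {"claw": 0.02,"dx": 0,"dy": 0,"dz": 0,"yaw": 0},
  ],
)

```text
time_s: 26.38
ee_pos: [547.2, 253.1, -13.6]
ee_rot: [179.8, 0.8, 99.5]
force: [-1.2, 0.7, -0.7]
gripper_width: 45.1
```

Call:
drive_tool(
  moves=[
    {"claw": -0.3,"dx": 0,"dy": 0,"dz": 0,"yaw": 0},
    {"claw": -0.6,"dx": 0,"dy": 0,"dz": 0,"yaw": 0},
    {"claw": -1,"dx": 0,"dy": 0,"dz": -0.7,"yaw": 0},
    {"claw": -1,"dx": 0,"dy": 0,"dz": -1,"yaw": 0},
    {"claw": -1,"dx": 0,"dy": 0,"dz": -1,"yaw": 0},
  ],
)

```text
time_s: 27.0
ee_pos: [546.6, 253.7, 42.2]
ee_rot: [179.9, 0.8, 99.6]
force: [-0.6, -0.1, 0.8]
gripper_width: 90.7
```

Call:
drive_tool(
  moves=[
    {"claw": -1,"dx": 0,"dy": 0,"dz": -1,"yaw": 0},
    {"claw": -1,"dx": 0,"dy": 0,"dz": -1,"yaw": 0},
    {"claw": -1,"dx": 0,"dy": 0,"dz": -1,"yaw": 0},
    {"claw": -1,"dx": 0,"dy": 0,"dz": -1,"yaw": 0},
  ],
)

```text
time_s: 27.5
ee_pos: [547.1, 255.2, 129.5]
ee_rot: [179.5, 0.8, 99.6]
force: [0.0, 0.4, -0.2]
gripper_width: 91.1
```

Run:
```python
from h import *
togo(491,-300,130,167.3)
f=grab_frame("wrist"); crop(f,240,140,400,260,5,"w24")
f=grab_frame("side"); crop(f,255,140,345,205,8,"s24")
```

```text
t27.50 pos [547.1 255.2 129.5] rot [179.5   0.8  99.6] F [ 0.   0.4 -0.2] T [-0.1   0.08  0.01] w 91.1 q6 15
dx -26.911 dy -7.371 dz -0.024 yaw -7.883
```

View pics/w24.png

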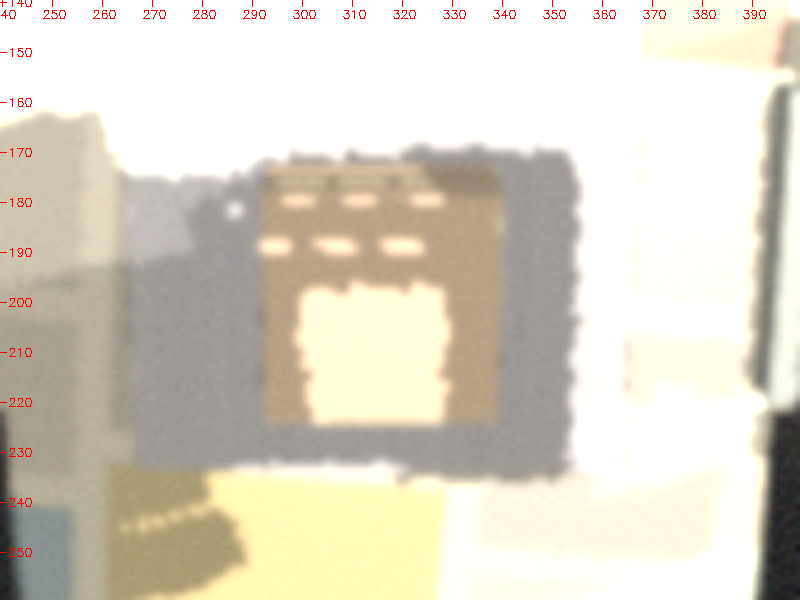

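View pics/s24.png

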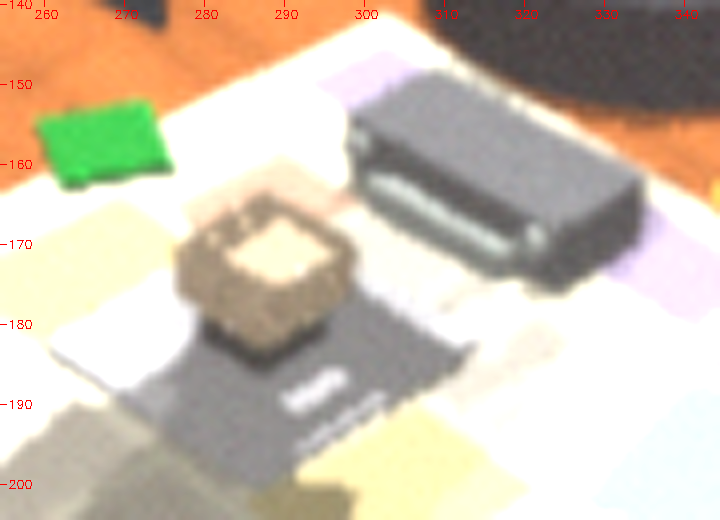

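The stack is flush in both views: wrist box (292–339, 172–225), and one clean block in the side view. Now to the key.

Call:
drive_tool(
  moves=[
    {"claw": -1,"dx": -1,"dy": -0.27,"dz": 0,"yaw": 0},
    {"claw": -1,"dx": -1,"dy": -0.27,"dz": 0,"yaw": 0},
    {"claw": -1,"dx": -1,"dy": -0.27,"dz": 0,"yaw": 0},
    {"claw": -1,"dx": -1,"dy": -0.27,"dz": 0,"yaw": 0},
    {"claw": -1,"dx": -1,"dy": -0.27,"dz": 0,"yaw": 0},
  ],
)

```text
time_s: 28.22
ee_pos: [535.9, 144.7, 129.8]
ee_rot: [179.5, 0.8, 99.6]
force: [0.2, 0.1, 0.3]
gripper_width: 91.2
```

Call:
drive_tool(
  moves=[
    {"claw": -1,"dx": -1,"dy": -0.27,"dz": 0,"yaw": 0},
    {"claw": -1,"dx": -1,"dy": -0.27,"dz": 0,"yaw": 0},
    {"claw": -1,"dx": -1,"dy": -0.27,"dz": 0,"yaw": 0},
    {"claw": -1,"dx": -1,"dy": -0.27,"dz": 0,"yaw": 0},
    {"claw": -1,"dx": -1,"dy": -0.27,"dz": 0,"yaw": 0},
  ],
)

```text
time_s: 28.85
ee_pos: [522.8, 32.0, 129.9]
ee_rot: [179.7, 0.8, 99.4]
force: [0.8, 0.4, -0.5]
gripper_width: 91.1
```

Call:
drive_tool(
  moves=[
    {"claw": -1,"dx": -1,"dy": -0.27,"dz": 0,"yaw": 0},
    {"claw": -1,"dx": -1,"dy": -0.27,"dz": 0,"yaw": 0},
    {"claw": -1,"dx": -1,"dy": -0.27,"dz": 0,"yaw": 0},
    {"claw": -1,"dx": -1,"dy": -0.27,"dz": 0,"yaw": 0},
    {"claw": -1,"dx": -1,"dy": -0.27,"dz": 0,"yaw": 0},
  ],
)

```text
time_s: 29.48
ee_pos: [508.3, -79.9, 130.3]
ee_rot: [179.8, 0.8, 99.1]
force: [1.1, -0.3, -0.5]
gripper_width: 91.2
```

Run:
```python
from h import *
togo(491,-300,130,167.3)
```

```text
t29.48 pos [508.3 -79.9 130.3] rot [179.8   0.8  99.1] F [ 1.1 -0.3 -0.5] T [-0.06  0.05 -0.01] w 91.2 q6 -18
dx -10.729 dy -2.599 dz 0.015 yaw -7.931
```

Call:
drive_tool(
  moves=[
    {"claw": -1,"dx": -1,"dy": -0.24,"dz": 0,"yaw": 0},
    {"claw": -1,"dx": -1,"dy": -0.24,"dz": 0,"yaw": 0},
    {"claw": -1,"dx": -1,"dy": -0.24,"dz": 0,"yaw": 0},
    {"claw": -1,"dx": -1,"dy": -0.24,"dz": 0,"yaw": 0},
    {"claw": -1,"dx": -1,"dy": -0.24,"dz": 0,"yaw": 0},
  ],
)

```text
time_s: 30.1
ee_pos: [495.1, -190.4, 130.6]
ee_rot: [180.0, 0.8, 98.9]
force: [0.6, 0.0, -0.2]
gripper_width: 91.4
```

Call:
drive_tool(
  moves=[
    {"claw": -1,"dx": -1,"dy": -0.24,"dz": 0,"yaw": 0},
    {"claw": -1,"dx": -1,"dy": -0.24,"dz": 0,"yaw": 0},
    {"claw": -1,"dx": -1,"dy": -0.24,"dz": 0,"yaw": 0},
    {"claw": -1,"dx": 0,"dy": 0,"dz": 0,"yaw": -1},
    {"claw": -1,"dx": 0,"dy": 0,"dz": 0,"yaw": -1},
  ],
)

```text
time_s: 30.72
ee_pos: [484.2, -259.6, 130.2]
ee_rot: [-179.7, 0.6, 116.2]
force: [0.1, 0.4, 0.3]
gripper_width: 91.3
```

Call:
drive_tool(
  moves=[
    {"claw": -1,"dx": 0,"dy": 0,"dz": 0,"yaw": -1},
    {"claw": -1,"dx": 0,"dy": 0,"dz": 0,"yaw": -1},
    {"claw": -1,"dx": 0,"dy": 0,"dz": 0,"yaw": -1},
    {"claw": -1,"dx": 0,"dy": 0,"dz": 0,"yaw": -1},
    {"claw": -1,"dx": 0,"dy": 0,"dz": 0,"yaw": -0.9},
  ],
)

```text
time_s: 31.35
ee_pos: [478.3, -263.5, 128.8]
ee_rot: [-179.3, 0.0, 159.5]
force: [0.3, -0.1, 0.7]
gripper_width: 91.2
```

Run:
```python
from h import *
togo(491,-300,90,167.3)
f=grab_frame("wrist"); cv2.imwrite("pics/w25.png",f["color"])
```

```text
t31.35 pos [ 478.3 -263.5  128.8] rot [-179.3    0.   159.5] F [ 0.3 -0.1  0.7] T [-0.01 -0.   -0.01] w 91.2 q6 -99
dx -1.231 dy -1.490 dz 1.940 yaw -0.902
```

View pics/w25.png

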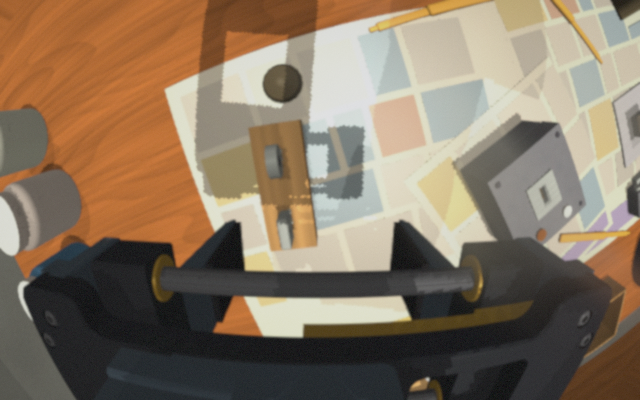

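Square key at (284,228), round one at (273,160). Centring over the square key.

Call:
drive_tool(
  moves=[
    {"claw": -1,"dx": -0.6,"dy": -0.75,"dz": 0.3,"yaw": 0},
    {"claw": -1,"dx": -0.55,"dy": -0.7,"dz": 0.4,"yaw": 0},
    {"claw": -1,"dx": 0,"dy": 0,"dz": 0.4,"yaw": -0.9},
    {"claw": -1,"dx": 0,"dy": 0,"dz": 0.3,"yaw": 0},
  ],
)

```text
time_s: 31.9
ee_pos: [489.7, -305.3, 98.7]
ee_rot: [-179.2, -0.1, 167.1]
force: [0.0, -1.0, 0.5]
gripper_width: 90.8
```

Run:
```python
from h import *
togo(491,-300,90,167.3)
f=grab_frame("wrist"); crop(f,220,120,420,270,4,"w26")
for z in (76,): 
  for k in(-15,15):
    for d in (-5,5):
      a=np.radians(-12.7); q=np.array([491,-300])+k*np.array([np.cos(a),np.sin(a)])+d*np.array([-np.sin(a),np.cos(a)])
      print(q.round(1),np.round(proj(f,[*q,76],True),1))
```

```text
t31.90 pos [ 489.7 -305.3   98.7] rot [-1.792e+02 -1.000e-01  1.671e+02] F [ 0.  -1.   0.5] T [0.03 0.02 0.02] w 90.8 q6 -109
dx -0.005 dy 0.275 dz 0.436 yaw -0.023
[ 475.3 -301.6] [318.  198.6]
[ 477.5 -291.8] [331.3 198.6]
[ 504.5 -308.2] [318.1 235.7]
[ 506.7 -298.4] [330.9 235.7]
```

View pics/w26.png

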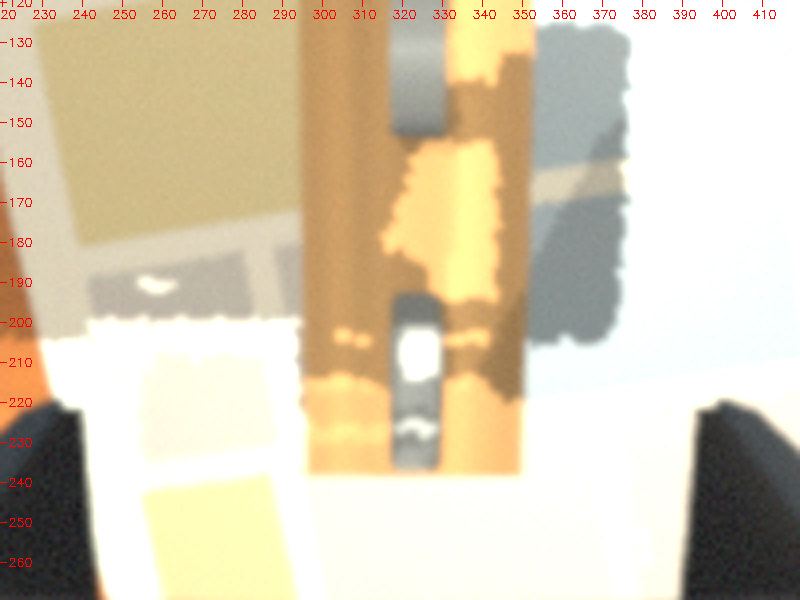

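Projection of the planned key position matches the picture within about 1 px (head 317–329, 199–236). Descending.

Call:
drive_tool(
  moves=[
    {"claw": -1,"dx": 0,"dy": 0.22,"dz": 0.6,"yaw": 0},
    {"claw": -1,"dx": 0,"dy": 0,"dz": 0.9,"yaw": 0},
    {"claw": -1,"dx": 0,"dy": 0,"dz": 0.9,"yaw": 0},
    {"claw": -1,"dx": 0,"dy": 0,"dz": 0.7,"yaw": 0},
    {"claw": -1,"dx": 0,"dy": 0,"dz": 0.2,"yaw": 0},
  ],
)

```text
time_s: 32.58
ee_pos: [490.1, -300.7, 27.7]
ee_rot: [-179.3, -0.1, 166.7]
force: [-0.0, -0.8, 0.4]
gripper_width: 91.4
```

Run:
```python
from h import *
togo(490.8,-300.8,14,167.3)
f=grab_frame("side"); crop(f,370,285,470,375,7,"s27")
f=grab_frame("wrist"); crop(f,220,120,420,270,4,"w27")
```

```text
t32.58 pos [ 490.1 -300.7   27.7] rot [-1.793e+02 -1.000e-01  1.667e+02] F [-0.  -0.8  0.4] T [ 0.02  0.01 -0.08] w 91.4 q6 -108
dx -0.034 dy 0.005 dz 0.687 yaw -0.066
```

View pics/s27.png

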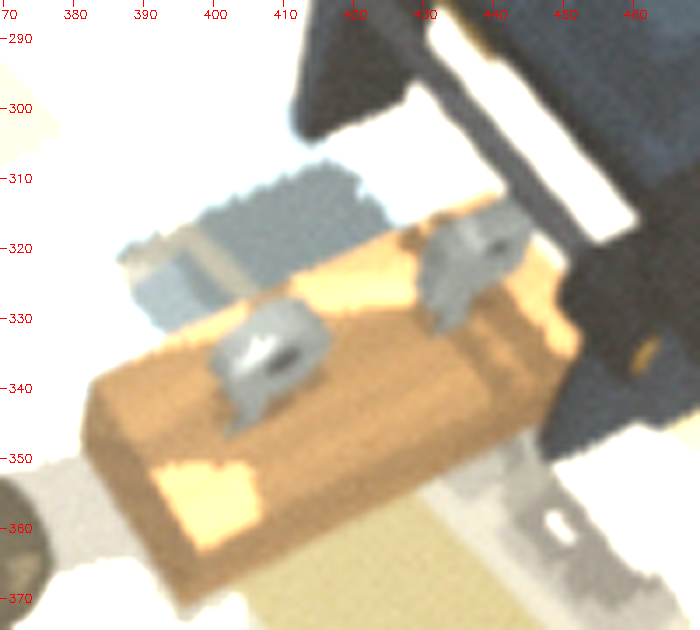

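View pics/w27.png

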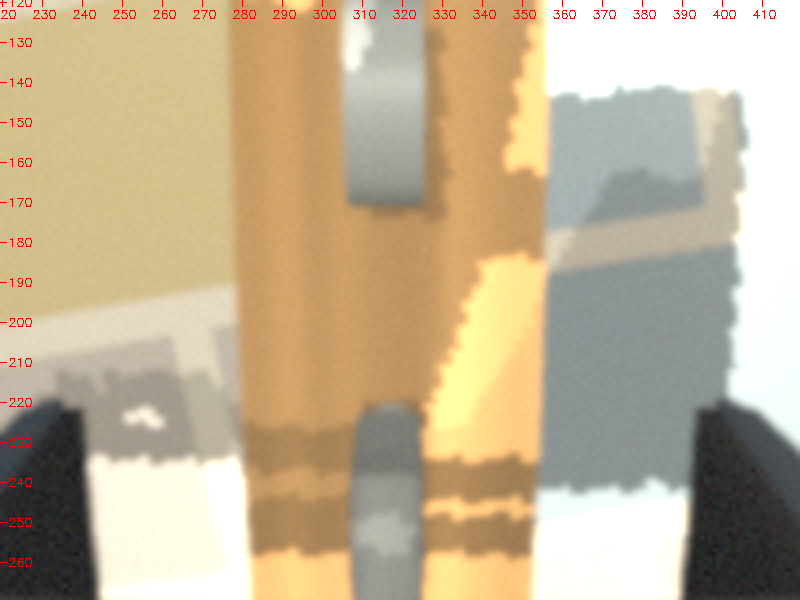

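Key centred between the jaws (308–325 about 317). Lowering the last bit and closing.

Call:
drive_tool(
  moves=[
    {"claw": -1,"dx": 0,"dy": 0,"dz": 0.4,"yaw": -0.07},
    {"claw": -0.5,"dx": 0,"dy": 0,"dz": 0.2,"yaw": 0},
    {"claw": 0.3,"dx": 0,"dy": 0,"dz": 0,"yaw": 0},
    {"claw": 0.7,"dx": 0,"dy": 0,"dz": 0,"yaw": 0},
    {"claw": 1,"dx": 0,"dy": 0,"dz": 0,"yaw": 0},
  ],
  grip_force=45,
)

```text
time_s: 33.3
ee_pos: [491.7, -302.0, 17.3]
ee_rot: [-179.2, 0.1, 167.4]
force: [1.1, -0.6, -0.6]
gripper_width: 54.1
```

Call:
drive_tool(
  moves=[
    {"claw": 1,"dx": 0,"dy": 0,"dz": 0,"yaw": 0},
    {"claw": 1,"dx": 0,"dy": 0,"dz": 0,"yaw": 0},
  ],
)

```text
time_s: 33.55
ee_pos: [491.8, -302.1, 17.6]
ee_rot: [-179.2, 0.1, 167.4]
force: [0.6, 0.3, 1.2]
gripper_width: 34.0
```

Run:
```python
from h import *
togo(490.8,-300.8,14,167.3)
f=grab_frame("side"); crop(f,370,275,470,375,6,"s28")
```

```text
t33.55 pos [ 491.8 -302.1   17.6] rot [-1.792e+02  1.000e-01  1.674e+02] F [0.6 0.3 1.2] T [-0.02  0.02 -0.01] w 34.0 q6 -109
dx 0.062 dy 0.052 dz 0.180 yaw 0.007
```

View pics/s28.png

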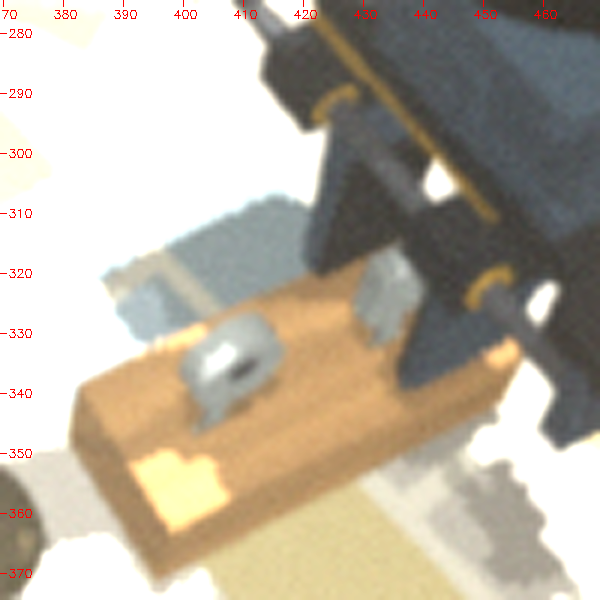

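Call:
drive_tool(
  moves=[
    {"claw": 1,"dx": 0.05,"dy": 0.05,"dz": 0.15,"yaw": 0},
    {"claw": 1,"dx": 0,"dy": 0,"dz": 0,"yaw": 0},
    {"claw": 1,"dx": 0,"dy": 0,"dz": 0,"yaw": 0},
    {"claw": 1,"dx": 0,"dy": 0,"dz": 0,"yaw": 0},
  ],
)

```text
time_s: 34.1
ee_pos: [491.0, -300.8, 14.3]
ee_rot: [-179.2, 0.1, 167.4]
force: [0.3, 0.2, 0.4]
gripper_width: 9.8
```

Run:
```python
from h import *
togo(490.8,-300.8,14,167.3)
f=grab_frame("side"); crop(f,370,275,470,375,6,"s29")
```

```text
t34.10 pos [ 491.  -300.8   14.3] rot [-1.792e+02  1.000e-01  1.674e+02] F [0.3 0.2 0.4] T [ 0.05  0.01 -0.02] w 9.8 q6 -109
dx 0.008 dy -0.000 dz 0.016 yaw 0.007
```

View pics/s29.png

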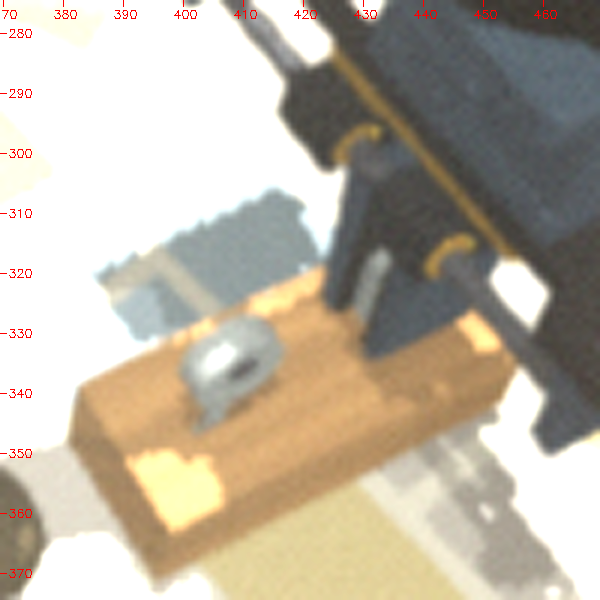

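Gripped (9.8 mm). Lifting straight.

Call:
drive_tool(
  moves=[
    {"claw": 1,"dx": 0,"dy": 0,"dz": -0.3,"yaw": 0},
    {"claw": 1,"dx": 0,"dy": 0,"dz": -0.5,"yaw": 0},
    {"claw": 1,"dx": 0,"dy": 0,"dz": -0.7,"yaw": 0},
    {"claw": 1,"dx": 0,"dy": 0,"dz": -1,"yaw": 0},
    {"claw": 1,"dx": 0,"dy": 0,"dz": -1,"yaw": 0},
  ],
)

```text
time_s: 34.78
ee_pos: [490.5, -299.5, 87.9]
ee_rot: [-179.2, 0.0, 167.4]
force: [-0.2, -0.5, -0.7]
gripper_width: 9.9
```

Call:
drive_tool(
  moves=[
    {"claw": 1,"dx": 0,"dy": 0,"dz": -0.8,"yaw": 0},
    {"claw": 1,"dx": 0,"dy": 0,"dz": -0.3,"yaw": 0},
  ],
)

```text
time_s: 35.02
ee_pos: [491.7, -299.8, 114.0]
ee_rot: [-179.1, 0.3, 167.4]
force: [0.2, 0.6, -0.4]
gripper_width: 9.5
```

Run:
```python
from h import *
togo(550,-38,105,196.4)
f=grab_frame("side"); cv2.imwrite("pics/s30.png",f["color"][180:400,300:600].repeat(2,0).repeat(2,1))
```

```text
t35.02 pos [ 491.7 -299.8  114. ] rot [-179.1    0.3  167.4] F [ 0.2  0.6 -0.4] T [ 0.03 -0.03  0.02] w 9.5 q6 -109
dx 0.016 dy 13.410 dz 0.451 yaw -3.378
```

View pics/s30.png

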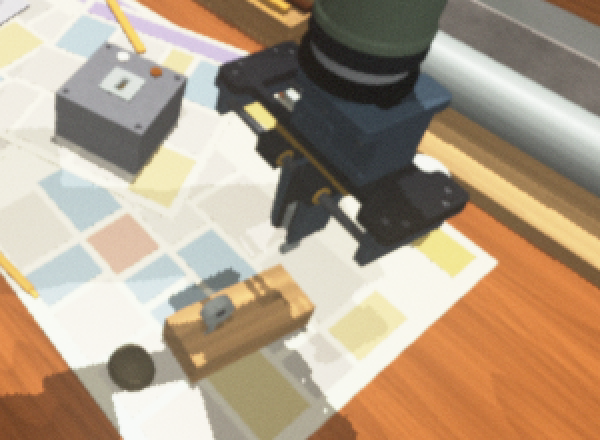

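The key hangs straight in the jaws and the round key is still standing. Moving to the switch.

Call:
drive_tool(
  moves=[
    {"claw": 1,"dx": 0,"dy": 1,"dz": 0,"yaw": 0},
    {"claw": 1,"dx": 0,"dy": 1,"dz": 0,"yaw": 0},
    {"claw": 1,"dx": 0,"dy": 1,"dz": 0,"yaw": 0},
    {"claw": 1,"dx": 0,"dy": 1,"dz": 0,"yaw": 0},
    {"claw": 1,"dx": 0,"dy": 1,"dz": 0,"yaw": 0},
  ],
)

```text
time_s: 35.7
ee_pos: [513.5, -194.1, 110.7]
ee_rot: [-179.2, 0.1, 167.4]
force: [-0.1, 0.4, 0.2]
gripper_width: 10.1
```

Call:
drive_tool(
  moves=[
    {"claw": 1,"dx": 0,"dy": 1,"dz": 0,"yaw": 0},
    {"claw": 1,"dx": 0,"dy": 1,"dz": 0,"yaw": 0},
    {"claw": 1,"dx": 0,"dy": 1,"dz": 0,"yaw": 0},
    {"claw": 1,"dx": 0,"dy": 1,"dz": 0,"yaw": 0},
    {"claw": 1,"dx": 0,"dy": 0.8,"dz": 0,"yaw": 0},
  ],
)

```text
time_s: 36.33
ee_pos: [533.5, -89.3, 107.1]
ee_rot: [-179.3, -0.2, 167.7]
force: [-0.8, 0.5, -0.4]
gripper_width: 9.4
```

Call:
drive_tool(
  moves=[
    {"claw": 1,"dx": 0,"dy": 0.7,"dz": 0,"yaw": 0},
    {"claw": 1,"dx": 0,"dy": 0.3,"dz": 0,"yaw": -1},
    {"claw": 1,"dx": 0,"dy": 0,"dz": 0,"yaw": -1},
    {"claw": 1,"dx": 0,"dy": 0,"dz": 0,"yaw": -0.8},
    {"claw": 1,"dx": 0,"dy": 0,"dz": 0,"yaw": 0},
  ],
)

```text
time_s: 36.95
ee_pos: [537.8, -64.7, 106.1]
ee_rot: [-179.5, -0.6, -167.4]
force: [0.3, 0.4, -0.2]
gripper_width: 9.5
```

Run:
```python
from h import *
togo(550,-38,105,196.4)
f=grab_frame("wrist"); cv2.imwrite("pics/w31.png",f["color"])
```

```text
t36.95 pos [537.8 -64.7 106.1] rot [-179.5   -0.6 -167.4] F [ 0.3  0.4 -0.2] T [ 0.05  0.04 -0.04] w 9.5 q6 -110
dx -0.889 dy 1.168 dz 0.053 yaw -0.437
```

View pics/w31.png

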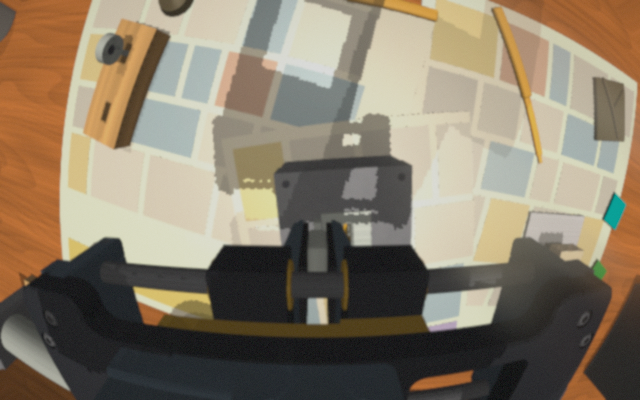

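Call:
drive_tool(
  moves=[
    {"claw": 1,"dx": -0.4,"dy": 0.5,"dz": 0,"yaw": -0.42},
    {"claw": 1,"dx": -0.45,"dy": 0.5,"dz": 0,"yaw": 0},
    {"claw": 1,"dx": 0,"dy": 0,"dz": 0,"yaw": 0},
  ],
)

```text
time_s: 37.38
ee_pos: [549.5, -40.1, 105.6]
ee_rot: [-179.5, -0.6, -164.0]
force: [-0.2, 0.6, -0.0]
gripper_width: 9.8
```

Run:
```python
from h import *
togo(550,-38,105,196.4)
f=grab_frame("wrist"); crop(f,230,140,430,290,4,"w32")
for yaw in (16.4,):
 c=np.array([550,-38]);a=np.radians(yaw)
 for sx,sy,z in ((-55,-55,70),(-55,55,70),(-20,-20,72),(-20,20,72),(20,-20,72),(20,20,72),(-10,0,72)):
    q=c+sx*np.array([np.cos(a),np.sin(a)])+sy*np.array([-np.sin(a),np.cos(a)]); print(sx,sy,np.round(proj(f,[*q,z],True),1))
s=grab_frame("side"); crop(s,310,165,410,260,7,"s32")
t=grab_frame("top"); crop(t,325,140,405,220,7,"t32")
```

```text
t37.38 pos [549.5 -40.1 105.6] rot [-179.5   -0.6 -164. ] F [-0.2  0.6 -0. ] T [0.05 0.08 0.02] w 9.8 q6 -111
dx -0.052 dy 0.097 dz 0.029 yaw -0.051
-55 -55 [249.1 146.8]
-55 55 [390.2 145.8]
-20 -20 [294.4 190.5]
-20 20 [345.5 190.2]
20 -20 [295.9 238. ]
20 20 [344.6 237.7]
-10 0 [320.  202.6]
```

View pics/w32.png

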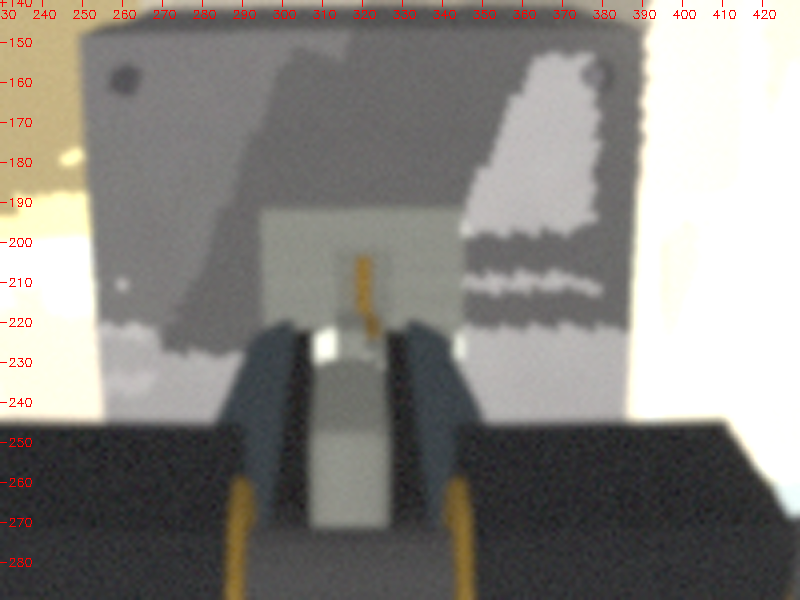

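View pics/s32.png

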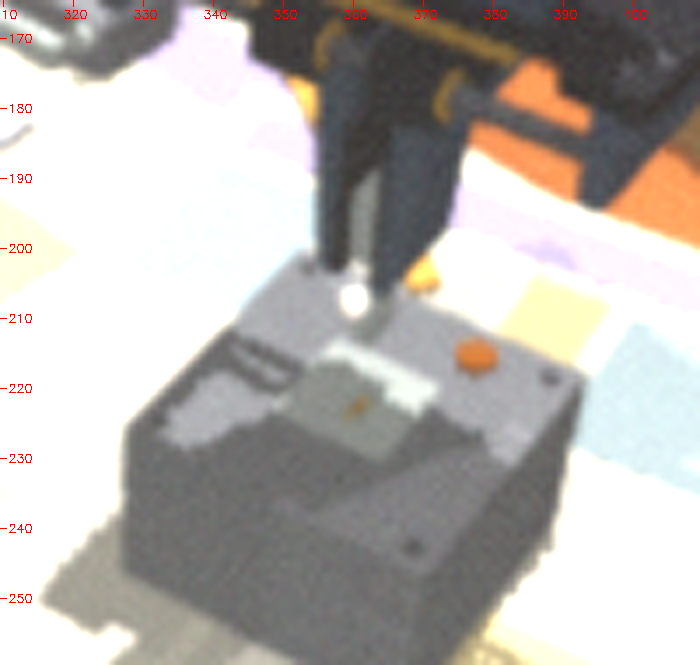

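Run:
```python
from h import *
from scipy.spatial.transform import Rotation as R
f=grab_frame("wrist"); st=telemetry.state()
Rg=R.from_euler("xyz",[-179.2,0.1,167.4],degrees=True); Rn=R.from_euler("xyz",st["ee_rot"],degrees=True)
pg=np.array([491,-300.8,14.3]); kg=np.array([491,-300.8,64.]); Rk=R.from_euler("z",-12.7,degrees=True)
rel=Rg.inv()*Rk; off=Rg.inv().apply(kg-pg)
kn=st["ee_pos"]+Rn.apply(off); Rkn=Rn*rel
print("key grip now",kn,Rkn.as_euler("xyz",degrees=True)); tip=kn+Rkn.apply([0,0,-54]); print("tip",tip)
for sx in(-9,9):
  for sy in (-2.5,2.5):
    print(sx,sy,np.round(proj(f,kn+Rkn.apply([sx,sy,-54]),True),1))
c=f["color"][185:260,280:360]; c=cv2.resize(c,None,fx=9,fy=9,interpolation=cv2.INTER_CUBIC)
cl=cv2.createCLAHE(3,(4,4)); l=cv2.cvtColor(c,cv2.COLOR_BGR2LAB); l[...,0]=cl.apply(l[...,0]); cv2.imwrite("pics/w33.png",cv2.cvtColor(l,cv2.COLOR_LAB2BGR))
s=grab_frame("side"); print(proj(s,tip),proj(s,[550,-38,72]))
```

```text
key grip now [549.69651895 -41.19789867 155.32235176] [ 0.3238679   0.74979463 15.85128053]
tip [548.93338337 -41.09727971 101.32783815]
-9 -2.5 [313.8 213.7]
-9 2.5 [321.  213.7]
9 -2.5 [313.9 237.5]
9 2.5 [320.8 237.5]
(np.float64(363.30519244439085), np.float64(213.2722603682726)) (np.float64(361.59586167638156), np.float64(221.83713392524416))
```

View pics/w33.png

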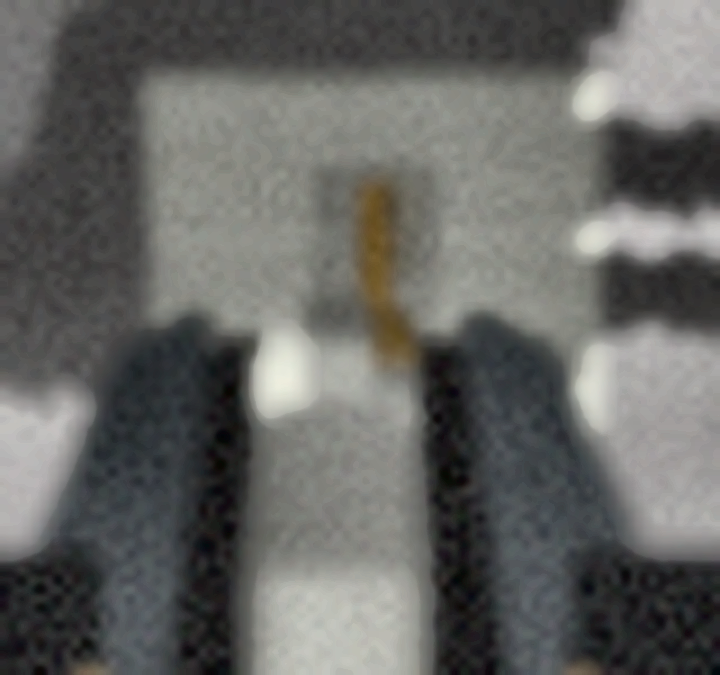

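Bit tip is estimated at (548.9,-41.1) against the keyhole at (550,-38); the wrist picture agrees (bit right edge 321 v. slot centre 320–321). I correct it and lower to just above the plate.

Call:
drive_tool(
  moves=[
    {"claw": 1,"dx": -0.09,"dy": 0.13,"dz": 0.4,"yaw": -0.06},
    {"claw": 1,"dx": 0,"dy": 0,"dz": 0.5,"yaw": 0},
    {"claw": 1,"dx": 0,"dy": 0,"dz": 0.2,"yaw": 0},
  ],
)

```text
time_s: 38.0
ee_pos: [549.5, -38.7, 82.1]
ee_rot: [-179.5, -0.7, -163.6]
force: [-0.3, -1.3, -0.6]
gripper_width: 9.8
```

```bash
cat >> h.py <<'E'
def keystate(f=None):
    from scipy.spatial.transform import Rotation as R
    st=telemetry.state()
    Rg=R.from_euler("xyz",[-179.2,0.1,167.4],degrees=True); Rn=R.from_euler("xyz",st["ee_rot"],degrees=True)
    pg=np.array([491,-300.8,14.3]); kg=np.array([491,-300.8,64.]); Rk=R.from_euler("z",-12.7,degrees=True)
    kn=st["ee_pos"]+Rn.apply(Rg.inv().apply(kg-pg)); Rkn=Rn*Rg.inv()*Rk; tip=kn+Rkn.apply([0,0,-54])
    d=np.array([550,-38])-tip[:2]; a=np.radians(st["ee_rot"][2])
    print("t %.2f tip %s eul %s F %s T %s w %.1f"%(st["time_s"],tip.round(1),Rkn.as_euler("xyz",degrees=True).round(2),st["force"].round(1),st["torque"].round(2),st["gripper_width"]))
    print("dx %.3f dy %.3f"%((d@[np.cos(a),np.sin(a)])/20,(d@[np.sin(a),-np.cos(a)])/20), "depth %.1f"%(72-tip[2]))
    if f is not None:
        for sx in(-9,9):
            for sy in (-2.5,2.5): print(sx,sy,np.round(proj(f,kn+Rkn.apply([sx,sy,-54]),True),1))
E
python3 - <<'E'
from h import *
f=grab_frame("wrist"); keystate(f)
c=f["color"][185:260,280:360]; c=cv2.resize(c,None,fx=9,fy=9,interpolation=cv2.INTER_CUBIC)
cl=cv2.createCLAHE(3,(4,4)); l=cv2.cvtColor(c,cv2.COLOR_BGR2LAB); l[...,0]=cl.apply(l[...,0]); cv2.imwrite("pics/w34.png",cv2.cvtColor(l,cv2.COLOR_LAB2BGR))
s=grab_frame("side"); crop(s,325,180,395,245,9,"s34")
a=np.radians(16.4)
for sx,sy in ((-10,-3.5),(-10,3.5),(10,-3.5),(10,3.5)):
    q=[550+sx*np.cos(a)-sy*np.sin(a),-38+sx*np.sin(a)+sy*np.cos(a),72]; print("slot",np.round(proj(f,q,True),1),np.round(proj(s,q),1))
E
```

```text
t 38.05 tip [549.2 -38.7  77.5] eul [ 0.34  0.8  16.33] F [-0.1 -0.   0.2] T [-0.    0.04  0.  ] w 10.1
dx -0.046 dy 0.023 depth -5.5
-9 -2.5 [314.1 213.4]
-9 2.5 [321.2 213.4]
9 -2.5 [314.1 237.2]
9 2.5 [321.1 237.2]
slot [313.4 210.9] [360.7 225. ]
slot [323.2 211. ] [358.  223.7]
slot [313.6 236.9] [365.2 220. ]
slot [323.1 236.9] [362.5 218.7]
```

View pics/w34.png

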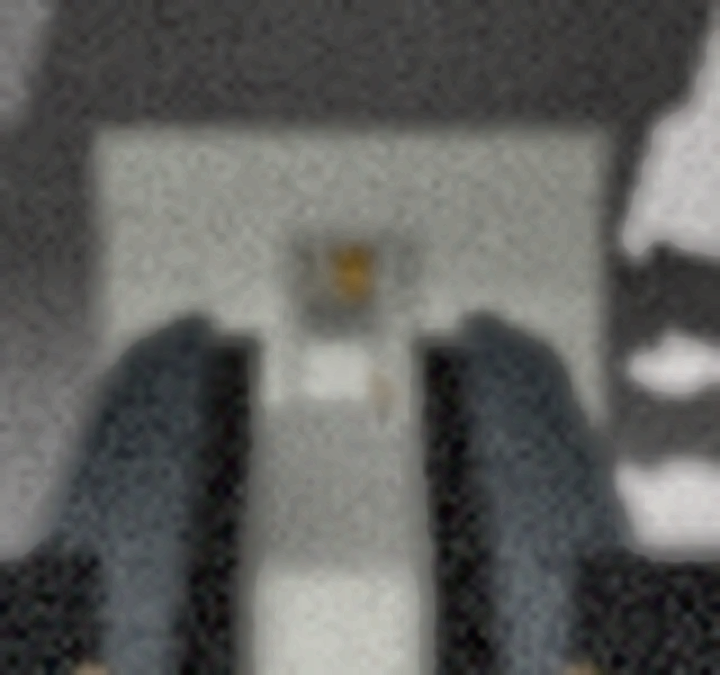

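View pics/s34.png

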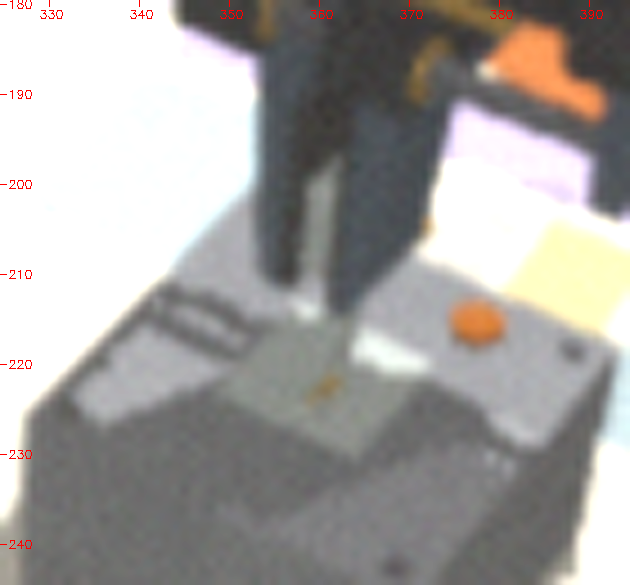

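Run:
```python
from h import *
fs=[grab_frame("wrist") for _ in range(4)]
f=fs[0]; m=np.mean([g["color"].astype(float) for g in fs],0).astype(np.uint8)
a=np.radians(16.4)
for sx,sy in ((-20,-20),(-20,20),(-12,-5.5),(-10,0)):
    q=[550+sx*np.cos(a)-sy*np.sin(a),-38+sx*np.sin(a)+sy*np.cos(a),72]; print(sx,sy,np.round(proj(f,q,True),1))
c=m[194:230,295:345]; c=cv2.resize(c,None,fx=16,fy=16,interpolation=cv2.INTER_LANCZOS4)
l=cv2.cvtColor(c,cv2.COLOR_BGR2LAB); l[...,0]=cv2.normalize(l[...,0],None,0,255,cv2.NORM_MINMAX)
c=cv2.cvtColor(l,cv2.COLOR_LAB2BGR)
for u in range(295,345,5): cv2.putText(c,str(u),(int((u-295+.5)*16)-10,10),0,.4,(0,0,255),1); cv2.line(c,(int((u-295+.5)*16),12),(int((u-295+.5)*16),20),(0,0,255),1)
for v in range(195,230,5): cv2.putText(c,str(v),(0,int((v-194+.5)*16)),0,.4,(0,0,255),1)
cv2.imwrite("pics/w35.png",c)
s=grab_frame("side"); keystate()
```

```text
-20 -20 [290.2 197.2]
-20 20 [346.5 197.3]
-12 -5.5 [310.7 208.1]
-10 0 [318.3 210.8]
t 38.35 tip [550.4 -38.8  79.3] eul [ 0.28  0.63 16.33] F [ 0.8  0.5 -0.7] T [0.07 0.03 0.  ] w 10.0
dx 0.010 dy 0.043 depth -7.3
```

View pics/w35.png

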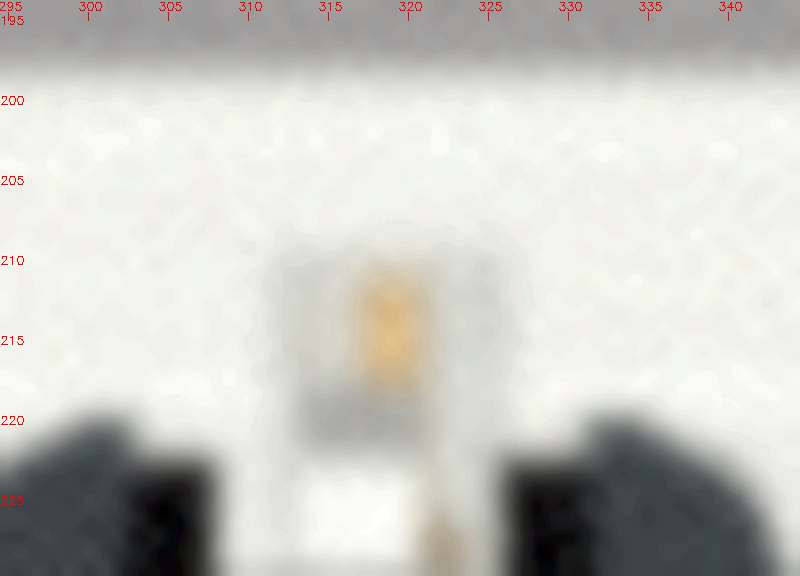

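The bit's near foot edge is at v 218 where a centred bit should be at about 216.4, and it is about 1.5 px left of the chamfer centre (317.5 v. 319). A small correction, settling, then another look.

Call:
drive_tool(
  moves=[
    {"claw": 1,"dx": 0.07,"dy": 0.055,"dz": 0.1,"yaw": 0},
    {"claw": 1,"dx": 0,"dy": 0,"dz": 0,"yaw": 0},
    {"claw": 1,"dx": 0,"dy": 0,"dz": 0,"yaw": 0},
  ],
)

```text
time_s: 38.72
ee_pos: [548.9, -38.1, 81.9]
ee_rot: [-179.5, -0.5, -163.6]
force: [-0.2, -0.3, 0.7]
gripper_width: 9.8
```

```bash
cat > look.py <<'E'
from h import *
import sys
f=grab_frame("wrist"); keystate(f); m=f["color"]
a=np.radians(16.4)
for sx,sy in ((-20,-20),(-20,20),(-12,-5.5),(-12,5.5),(-10,0)):
    q=[550+sx*np.cos(a)-sy*np.sin(a),-38+sx*np.sin(a)+sy*np.cos(a),72]; print(sx,sy,np.round(proj(f,q,True),1))
c=m[194:230,295:345]; c=cv2.resize(c,None,fx=16,fy=16,interpolation=cv2.INTER_LANCZOS4)
l=cv2.cvtColor(c,cv2.COLOR_BGR2LAB); l[...,0]=cv2.normalize(l[...,0],None,0,255,cv2.NORM_MINMAX)
c=cv2.cvtColor(l,cv2.COLOR_LAB2BGR)
for u in range(295,345,5): cv2.putText(c,str(u),(int((u-295+.5)*16)-10,10),0,.4,(0,0,255),1); cv2.line(c,(int((u-295+.5)*16),12),(int((u-295+.5)*16),20),(0,0,255),1)
for v in range(195,230,5): cv2.putText(c,str(v),(0,int((v-194+.5)*16)),0,.4,(0,0,255),1)
cv2.imwrite("pics/"+sys.argv[1]+".png",c)
E
python3 look.py w36
```

```text
t 38.77 tip [548.8 -38.1  77.6] eul [ 0.27  0.59 16.33] F [-0.4 -0.3 -0.6] T [ 0.08  0.02 -0.02] w 9.6
dx -0.058 dy -0.013 depth -5.6
-9 -2.5 [314.  213.7]
-9 2.5 [321.1 213.7]
9 -2.5 [314.  237.5]
9 2.5 [321.  237.5]
-20 -20 [289. 198.]
-20 20 [345.4 198.1]
-12 -5.5 [309.5 208.8]
-12 5.5 [324.9 208.9]
-10 0 [317.2 211.5]
```

View pics/w36.png

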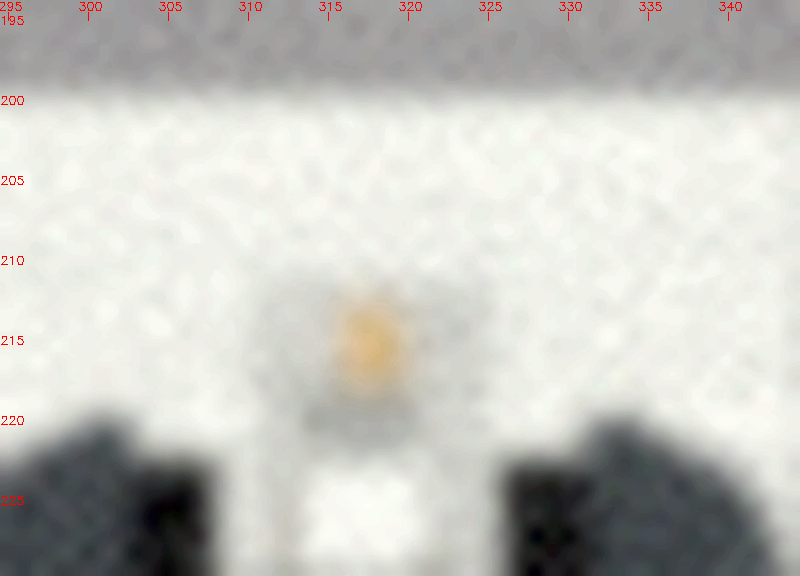

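Laterally centred (chamfer 310.5–324.5, bit 313.5–321) and lengthwise within about 1 mm. Lowering into the slot.

Call:
drive_tool(
  moves=[
    {"claw": 1,"dx": 0.02,"dy": 0,"dz": 0.2,"yaw": 0},
    {"claw": 1,"dx": 0,"dy": 0,"dz": 0.2,"yaw": 0},
    {"claw": 1,"dx": 0,"dy": 0,"dz": 0.15,"yaw": 0},
  ],
)

```text
time_s: 39.15
ee_pos: [548.5, -38.4, 70.2]
ee_rot: [-179.5, -0.5, -163.6]
force: [-0.1, 0.0, -0.6]
gripper_width: 10.3
```

```bash
python3 look.py w37
```

```text
t 39.20 tip [548.4 -38.3  65.6] eul [ 0.27  0.59 16.33] F [ 0.1 -0.1 -0.9] T [ 0.05 -0.05 -0.01] w 9.9
dx -0.083 dy -0.009 depth 6.4
-9 -2.5 [314.1 213.6]
-9 2.5 [321.2 213.6]
9 -2.5 [314.1 237.3]
9 2.5 [321.1 237.4]
-20 -20 [287.6 203.1]
-20 20 [347.  203.2]
-12 -5.5 [309.2 214.5]
-12 5.5 [325.4 214.5]
-10 0 [317.3 217.3]
```

View pics/w37.png

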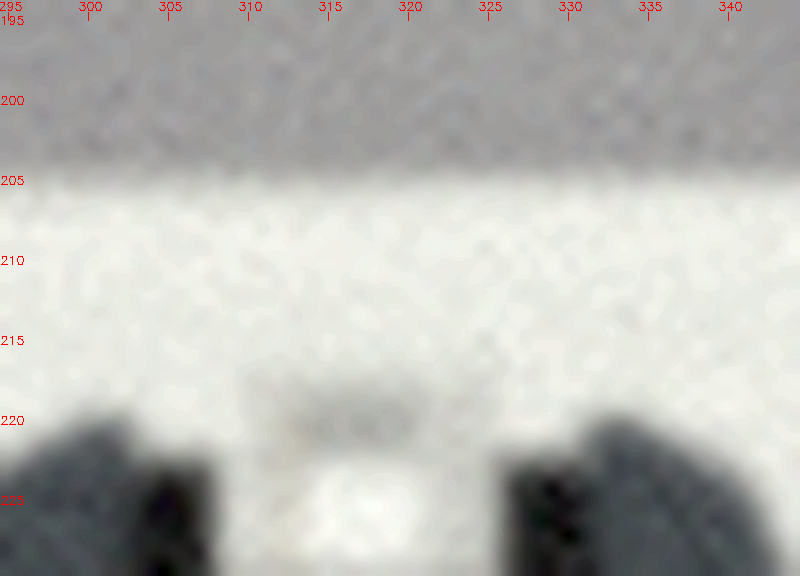

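No force at about 6 mm depth: the bit is in. Going on to the pins.

Call:
drive_tool(
  moves=[
    {"claw": 1,"dx": 0,"dy": 0,"dz": 0.2,"yaw": 0},
    {"claw": 1,"dx": 0,"dy": 0,"dz": 0.2,"yaw": 0},
    {"claw": 1,"dx": 0,"dy": 0.03,"dz": 0.2,"yaw": 0},
  ],
  grip_force=60,
)

```text
time_s: 39.58
ee_pos: [548.7, -37.9, 58.0]
ee_rot: [-179.4, -0.4, -163.6]
force: [-1.2, -1.0, 10.0]
gripper_width: 9.9
```

```bash
python3 -c "
from h import *
keystate()"
```

```text
t 39.58 tip [548.6 -37.9  53.7] eul [ 0.24  0.53 16.33] F [-1.2 -1.  10. ] T [-0.07  0.41  0.02] w 9.9
dx -0.065 dy -0.023 depth 18.3
```

Call:
drive_tool(
  moves=[
    {"claw": 1,"dx": 0,"dy": -0.05,"dz": 0.25,"yaw": 0},
    {"claw": 1,"dx": 0,"dy": 0.05,"dz": 0.25,"yaw": 0},
    {"claw": 1,"dx": 0,"dy": -0.05,"dz": 0.25,"yaw": 0},
    {"claw": 1,"dx": 0,"dy": 0.05,"dz": 0.2,"yaw": 0},
  ],
)

```text
time_s: 40.08
ee_pos: [549.7, -38.1, 50.8]
ee_rot: [-179.3, -0.2, -163.5]
force: [-7.2, -2.6, 26.3]
gripper_width: 9.5
```

```bash
python3 look.py w38
```

```text
t 40.12 tip [549.7 -38.1  46.4] eul [ 0.09  0.25 16.36] F [-8.2 -1.  28.6] T [-0.1   1.82 -0.03] w 9.6
dx -0.018 dy 0.002 depth 25.6
-9 -2.5 [313.9 213.7]
-9 2.5 [321.  213.8]
9 -2.5 [313.9 237.5]
9 2.5 [320.9 237.6]
-20 -20 [284.4 210. ]
-20 20 [349.8 210.2]
-12 -5.5 [308.2 222.5]
-12 5.5 [326.  222.5]
-10 0 [317.1 225.6]
```

View pics/w38.png

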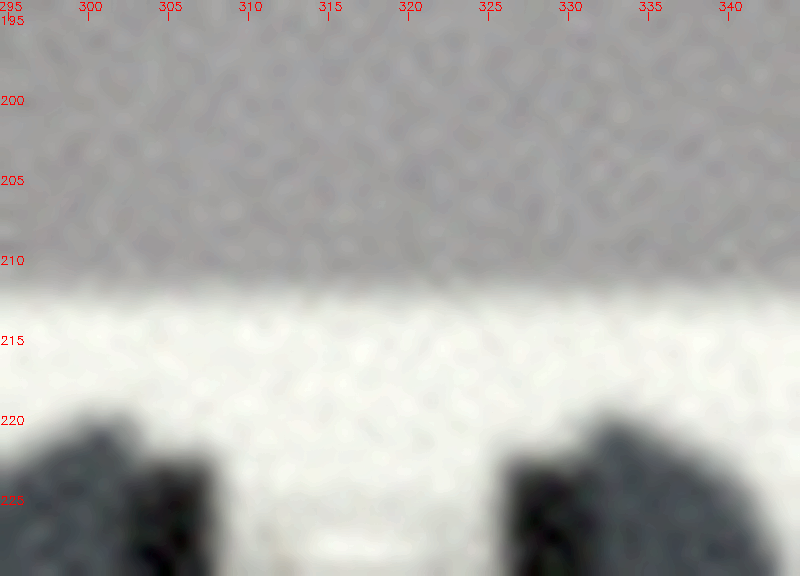

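Call:
drive_tool(
  moves=[
    {"claw": 1,"dx": 0,"dy": -0.05,"dz": 0.15,"yaw": 0},
    {"claw": 1,"dx": 0,"dy": 0.05,"dz": 0.15,"yaw": 0},
  ],
)

```text
time_s: 40.38
ee_pos: [549.5, -38.1, 50.9]
ee_rot: [-179.2, -0.0, -163.5]
force: [-5.3, -3.3, 19.6]
gripper_width: 10.0
```

Run:
```python
from h import *
keystate()
s=grab_frame("side"); crop(s,315,165,400,245,8,"s39")
f=grab_frame("wrist"); crop(f,270,180,370,290,5,"w39")
```

```text
t 40.38 tip [549.5 -38.1  46.6] eul [ 0.03  0.11 16.36] F [-5.3 -3.3 19.6] T [-0.62  1.14 -0.02] w 10.0
dx -0.023 dy -0.002 depth 25.4
```

View pics/s39.png

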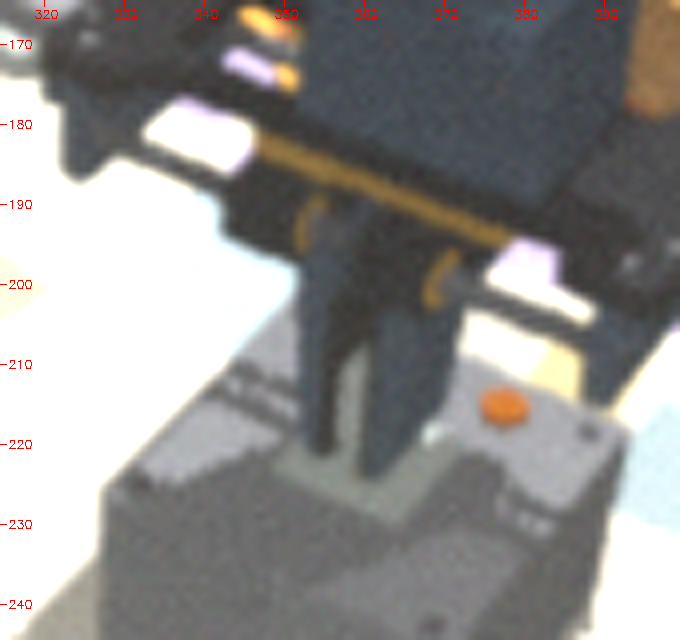

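View pics/w39.png

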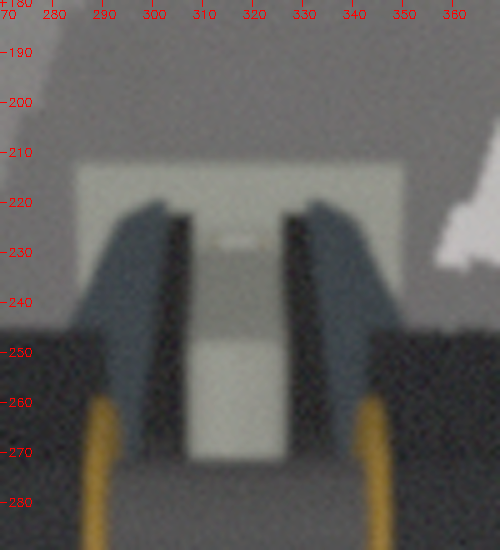

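Depth about 25.4 mm. z does not go lower under 20–28 N and the head has not slipped in the jaws (its edge is still at v 247), so the key is home. Turning clockwise in small rows.

Call:
drive_tool(
  moves=[
    {"claw": 1,"dx": 0,"dy": 0,"dz": 0.1,"yaw": 0.8},
    {"claw": 1,"dx": 0,"dy": 0,"dz": 0.1,"yaw": 0.8},
    {"claw": 1,"dx": 0,"dy": 0,"dz": 0.1,"yaw": 0.8},
  ],
)

```text
time_s: 40.85
ee_pos: [549.5, -37.9, 51.0]
ee_rot: [-179.3, 0.4, 175.2]
force: [-4.2, 1.2, 15.5]
gripper_width: 10.0
```

```bash
python3 -c "
from h import *
keystate(); togo(549.5,-38.1,51,106)"
```

```text
t 40.85 tip [549.6 -37.9  46.7] eul [ 0.08 -0.33 -4.88] F [-4.2  1.2 15.5] T [0.3  0.91 0.02] w 10.0
dx -0.022 dy -0.004 depth 25.3
t40.85 pos [549.5 -37.9  51. ] rot [-179.3    0.4  175.2] F [-4.2  1.2 15.5] T [0.3  0.91 0.02] w 10.0 q6 -89
dx 0.001 dy -0.011 dz -0.000 yaw 8.054
```

Well behaved: turned 21° with no drift. Continuing.

Call:
drive_tool(
  moves=[
    {"claw": 1,"dx": 0,"dy": 0,"dz": 0.1,"yaw": 0.8},
    {"claw": 1,"dx": 0,"dy": 0,"dz": 0.1,"yaw": 0.8},
    {"claw": 1,"dx": 0,"dy": 0,"dz": 0.1,"yaw": 0.8},
    {"claw": 1,"dx": 0,"dy": 0,"dz": 0.1,"yaw": 0.8},
  ],
)

```text
time_s: 41.35
ee_pos: [550.1, -37.2, 51.0]
ee_rot: [-179.7, 0.9, 146.8]
force: [-4.0, 1.6, 13.7]
gripper_width: 9.6
```

```bash
python3 -c "
from h import *
keystate(); togo(549.5,-38.1,51,106)"
```

```text
t 41.35 tip [550.1 -37.2  46.7] eul [  0.52  -0.83 -33.26] F [-4.   1.6 13.7] T [0.36 0.83 0.06] w 9.6
dx -0.017 dy -0.038 depth 25.3
t41.35 pos [550.1 -37.2  51. ] rot [-179.7    0.9  146.8] F [-4.   1.6 13.7] T [0.36 0.83 0.06] w 9.6 q6 -61
dx -0.002 dy -0.054 dz 0.000 yaw 4.751
```

Call:
drive_tool(
  moves=[
    {"claw": 1,"dx": 0,"dy": -0.02,"dz": 0.1,"yaw": 0.8},
    {"claw": 1,"dx": 0,"dy": -0.02,"dz": 0.1,"yaw": 0.8},
    {"claw": 1,"dx": 0,"dy": -0.02,"dz": 0.1,"yaw": 0.8},
    {"claw": 1,"dx": 0,"dy": -0.02,"dz": 0.1,"yaw": 0.8},
  ],
)

```text
time_s: 41.85
ee_pos: [550.3, -36.9, 51.0]
ee_rot: [179.5, 1.1, 118.5]
force: [-3.1, 2.4, 14.6]
gripper_width: 9.7
```

```bash
python3 -c "
from h import *
keystate(); togo(549.5,-38.1,51,104)"
```

```text
t 41.85 tip [550.4 -37.   46.7] eul [  1.33  -0.95 -61.64] F [-3.1  2.4 14.6] T [0.36 0.74 0.19] w 9.7
dx -0.036 dy -0.043 depth 25.3
t41.85 pos [550.3 -36.9  51. ] rot [179.5   1.1 118.5] F [-3.1  2.4 14.6] T [0.36 0.74 0.19] w 9.7 q6 -33
dx -0.032 dy -0.063 dz -0.001 yaw 1.683
```

Call:
drive_tool(
  moves=[
    {"claw": 1,"dx": 0,"dy": -0.02,"dz": 0.1,"yaw": 0.8},
    {"claw": 1,"dx": 0,"dy": -0.02,"dz": 0.1,"yaw": 0.7},
    {"claw": 1,"dx": 0,"dy": 0,"dz": 0.06,"yaw": 0.3},
  ],
)

```text
time_s: 42.22
ee_pos: [550.4, -36.8, 51.1]
ee_rot: [179.0, 0.9, 102.5]
force: [-1.9, 1.2, 7.3]
gripper_width: 10.0
```

Run:
```python
from h import *
keystate(); togo(549.5,-38.1,51,104)
s=grab_frame("side"); crop(s,315,165,400,245,8,"s40")
f=grab_frame("wrist"); crop(f,250,180,390,290,5,"w40")
```

```text
t 42.23 tip [550.6 -36.9  46.8] eul [  1.83  -0.83 -77.56] F [-1.9  1.2  7.3] T [0.02 0.62 0.19] w 10.0
dx -0.049 dy -0.041 depth 25.2
t42.23 pos [550.4 -36.8  51.1] rot [179.    0.9 102.5] F [-1.9  1.2  7.3] T [0.02 0.62 0.19] w 10.0 q6 -17
dx -0.052 dy -0.059 dz 0.004 yaw -0.170
```

View pics/w40.png

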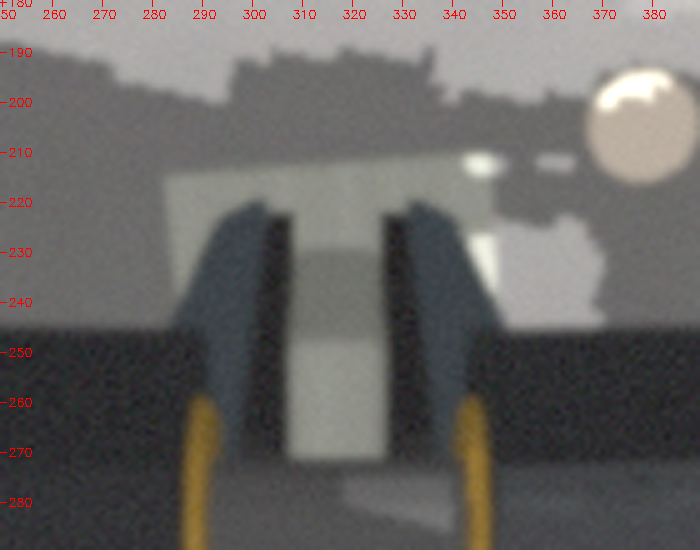

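View pics/s40.png

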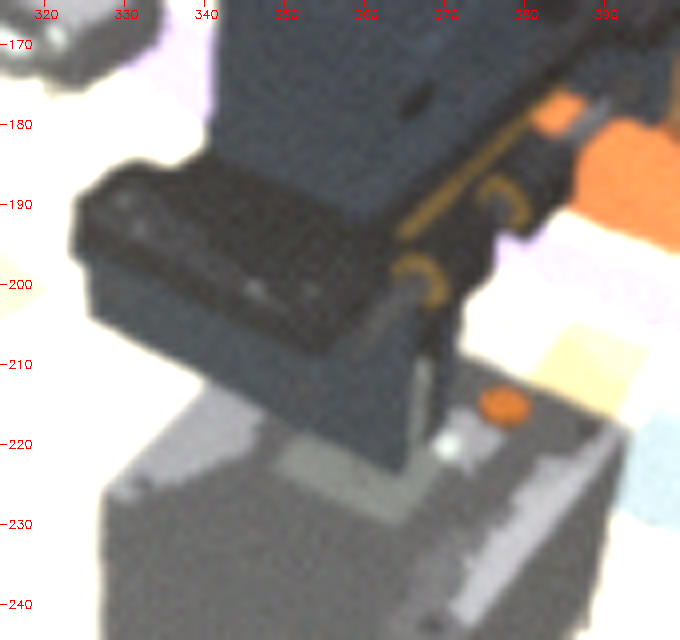

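Turned about 94°, key still square in the jaws (head 307–327). Spring moment about 0.19 N m is being held. Holding for a moment with a light push and turn.

Call:
drive_tool(
  moves=[
    {"claw": 1,"dx": 0,"dy": 0,"dz": 0.08,"yaw": 0.15},
    {"claw": 1,"dx": 0,"dy": 0,"dz": 0.08,"yaw": 0.15},
    {"claw": 1,"dx": 0,"dy": 0,"dz": 0.08,"yaw": 0.15},
    {"claw": 1,"dx": 0,"dy": 0,"dz": 0.08,"yaw": 0.15},
    {"claw": 1,"dx": 0,"dy": 0,"dz": 0.08,"yaw": 0.15},
  ],
)

```text
time_s: 42.95
ee_pos: [550.6, -36.8, 51.0]
ee_rot: [178.7, 0.9, 96.2]
force: [-4.9, 0.7, 13.3]
gripper_width: 9.6
```

Run:
```python
from h import *
keystate(); togo(549.5,-38.1,51,104)
s=grab_frame("side"); crop(s,255,130,405,250,5,"s41")
cv2.imwrite("pics/sall.png",s["color"])
keystate()
```

```text
t 42.95 tip [550.7 -36.9  46.7] eul [  2.11  -0.83 -83.94] F [-4.9  0.7 13.3] T [0.09 0.85 0.18] w 9.6
dx -0.051 dy -0.042 depth 25.3
t42.95 pos [550.6 -36.8  51. ] rot [178.7   0.9  96.2] F [-4.9  0.7 13.3] T [0.09 0.85 0.18] w 9.6 q6 -10
dx -0.056 dy -0.060 dz 0.001 yaw -0.912
t 43.00 tip [550.7 -36.9  46.7] eul [  2.11  -0.83 -83.97] F [-3.8  0.5 12.7] T [0.12 0.87 0.11] w 9.7
dx -0.051 dy -0.042 depth 25.3
```

View pics/sall.png

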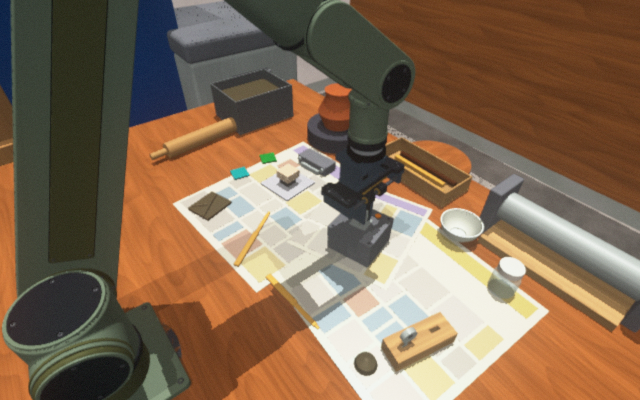

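All good: stack standing (288,173), round key in its slot (408,335), square key held in the switch. Handing in.

```bash
python3 -c "
from workcell import job
print(job.job_done())
from h import *
keystate()"
```

```text
the job is handed in; nothing more can be done
None
the job is handed in; nothing more can be done
```

I did all three parts and handed the job in at about 43 s of the 72 s allowed. No verdict was reported, and I could not read the cylinder angle or the tile poses directly.

**Tiles:** I squared the four tiles into one stack on the platform, pushing from all four sides and squeezing lightly. After I let go, the wrist and side pictures showed one flush block. It was still standing at the end.

**Key:**
- I took the square-headed key from the block and put it in the switch, wiggling it past the pins. The round-headed key stayed in its slot.
- It stopped going down at an estimated 25.3 mm (25 mm is fully home), under a push of up to 28 N.
- I then turned it about 100° clockwise. Allowing for play, I estimate the cylinder at about 1.6 rad; the spring torque read 0.1–0.2 N m.
- The last check before handing in showed the key still gripped at 60 N (9.7 mm opening), with about 13 N pressing it down. It was within about 1.5 mm of the keyhole centre and tilted about 2°.

**What disagreed:**
- **Finger length:** the pictures showed the fingers ending about 33 mm above the reported TCP. My first tile pushes therefore only caught the upper tiles, so I repeated them lower and set the key grasp by the pictures.
- **Camera mismatch:** the side and top cameras differed by about 4 mm in y at the switch. I used the top and wrist cameras, which agreed to about 1 mm.

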